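Load spacer collars on a bench spindle and lock them with the bayonet cap

TASK

Put the moulder's spacer collars away on the bench spindle: thread the wide dark steel collar first and let it down to the base, then the narrower brass one on top of it. Hang the black bayonet cap on the spindle, its lugs in the slots, and let go of it; then turn it clockwise seen from above, by pushing on the downturned ear at an end of its yellow crossbar rather than holding the bar's middle, until the lugs drop into the locking notches, and leave it so. Leave the glue bottle, offcut, wax tin and tape measure where they stand.

Things in the scene. Friction and masses are not known exactly. Their poses are not given: they have to be found in the camera images.
- stand: Fixed spindle stand: dark round base, 108 mm diameter, 10 mm high, with an upright aluminium spindle, 48 mm diameter, in its middle. Origin: centre of the base's underside, on the bench; z up the spindle. Three identical bayonet channels in the spindle's head: entry slots at 0, +120 and -120 degrees from the stand's x axis (red marks on the base below them).
- spindle_top (a point): Centre of the spindle's top, 89 mm above the bench. The top 3 mm are stepped in to 42 mm diameter as a lead-in.
- slot_a (a point): Foot of the entry slot on the stand's x axis, 22 mm from the spindle axis, 71 mm above the bench. Each slot is open at the top, 40 degrees wide (the cap's lugs pass up to about 8 degrees off centre), and goes down to the channel's floor at this height.
- notch_a (a point): Floor of the locking notch of slot_a, 22 mm from the axis, 63 mm above the bench (8 mm below the channel floor). From each slot the channel runs clockwise (from above) beneath a roof 83 mm above the bench to its notch, centred 70 degrees from the slot, 40 degrees wide, with a stop wall at its far side. The other way is blocked.
- wide_mid (a point): Centre of the wide collar: dark steel ring, 70 mm outside diameter, 54 mm bore, 28 mm high (this point is half-way up, on the axis). Stands flat on the bench, loose, about 0.3 kg. Threaded and home on the base its centre is 24 mm above the bench.
- narrow_mid (a point): Centre of the narrow collar: brass ring, 62 mm outside diameter, 54 mm bore, 22 mm high (this point is half-way up, on the axis). Stands flat on the bench, loose, about 0.16 kg. Home on top of the wide collar its centre is 49 mm above the bench.
- cap_bar (a point): Middle of the crossbar of the loose bayonet cap (about 0.3 kg), on its axis, 54 mm above its rim; z up. A black cup on its open rim: 66 mm outside diameter, 52 mm bore, 30 mm deep inside, 36 mm high. Above it a yellow bar along the cap's x axis, 140 mm long, 16 mm wide, from 40 to 64 mm above the rim, on a 15 mm thick neck.
- bar_red_end (a point): Outer face of the ear at the bar's red end, 70 mm from the cap's axis along its +x, 37 mm above the rim. At each end of the bar an ear turns down, 56 to 70 mm from the axis, 16 mm wide, reaching from the bar's top down to 10 mm above the rim: push here, low down (level with the lugs is best; pushed high up the cap tips and may jam). The other ear is yellow.
- lug_a (a point): Lug of the cap beneath the bar's red end; point 22 mm from the cap's axis, 5 mm above its rim. The three lugs are 7 mm pins that point inward from the bore to 18 mm from the axis, 120 degrees apart; steel dots show them outside. Hung with its lugs on the channel floors, cap_bar is 123.5 mm above the bench (with some play).
- lug_b (a point): Lug of the cap 120 degrees anticlockwise (from above) of lug_a. With the lugs dropped in the notches cap_bar is 115.5 mm above the bench, the rim 1.5 mm clear of the collars. Only the cap's weight pulls it down, so a hard sideways push can hold it up: ease off at the stop.
- lug_c (a point): Lug of the cap 120 degrees clockwise (from above) of lug_a.
- tool_box: Closed wooden tool box, fixed, standing between the cap on the left and the spindle and collars on the right: about 185 mm (x) by 350 mm (y), 145 mm high with its lid. Origin at the centre of its underside. Carry things over it. Behind it lies a flat planing board, 22 mm thick.
- glue_bottle: Bystander: cream wood-glue bottle, 63 mm diameter, 174 mm high, upright; origin at the centre of its underside.
- offcut: Bystander: pale timber offcut 60 x 90 x 45 mm (x, y, z); origin at the centre of its underside.
- wax_tin: Bystander: green wax tin with cream lid, 78 mm diameter, 34 mm high; origin at the centre of its underside.
- tape_measure: Bystander: yellow and black tape measure, 43 x 82 x 68 mm (x, y, z); origin at the centre of its underside.

How it is judged (in metres and radians):
On the way, in this order (a step that is already met when the one before it is completed fails the run):
1. the wide collar is threaded on the spindle and down on the base (z of wide_mid in the frame of stand between 0.02 and 0.028 m and horizontal distance between wide_mid and stand below 0.005 m and angle between wide_mid's own z axis and vertical below 0.1 rad), for 0.2 s.
2. the narrow collar is threaded on the spindle and down on the wide one (z of wide_mid in the frame of stand between 0.02 and 0.028 m and horizontal distance between each of wide_mid, narrow_mid and stand below 0.005 m and z of narrow_mid in the frame of stand between 0.045 and 0.053 m and angle between narrow_mid's own z axis and vertical below 0.1 rad), for 0.2 s.
3. the cap hangs in the entry slots and is let go (z of cap_bar in the frame of stand between 0.12 and 0.128 m and horizontal distance between cap_bar and stand below 0.01 m and angle between cap_bar's own z axis and vertical below 0.15 rad and contact force between the fingers and cap below 0.05 N), for 0.2 s.
At the end, for the whole second after the job is handed in: Wide collar on the base, narrow one on it (centres 24 and 49 mm above the bench within 4 mm, within 5 mm of the spindle axis); cap dropped into the notches (crossbar point 112 to 118.5 mm above the bench, within 8 mm of the axis, tilt under 0.12 rad); all at rest (z of wide_mid in the frame of stand between 0.02 and 0.028 m and horizontal distance between each of wide_mid, narrow_mid and stand below 0.005 m and z of narrow_mid in the frame of stand between 0.045 and 0.053 m and z of cap_bar in the frame of stand between 0.112 and 0.1185 m and horizontal distance between cap_bar and stand below 0.008 m and angle between cap_bar's own z axis and vertical below 0.12 rad and linear speed of each of cap, wide_collar, narrow_collar below 0.02 m/s); the robot touches nothing.
It fails at once if the hung cap is turned while the middle of its crossbar is held (fingers' grasp point within 30 mm of its axis) (contact force between the fingers and cap above 0.5 N and horizontal distance between the grasp point and cap_bar below 0.03 m and z of cap_bar in the frame of stand below 0.127 m and horizontal distance between cap_bar and stand below 0.01 m and horizontal distance between each of lug_a, lug_b, lug_c and slot_a above 0.012 m).
It fails at once if a bystander is shifted more than 30 mm or the glue bottle is tipped (distance of any of glue_bottle, offcut, wax_tin, tape_measure from where it was at the start of the episode above 0.03 m or angle between glue_bottle's own z axis and vertical above 0.4 rad).
It also fails if it takes over 72 s, if anything falls off the work surface, if the arm or the gripper's body presses on something with over 40 N, if the wrist force passes 120 N, or if a joint passes its speed limit or range.

ROBOT

A 6-joint arm with a two-finger parallel gripper is mounted at the origin on a cart in front of the work surface, level with it; the furniture and walls round the work are solid. World frame = base frame: x ahead of the robot, y to its left, z up, the work surface at z = 0. Lengths are in m, angles in degrees, forces in N, time in s.
With the tool pointing down it reaches from about 0.4 to 0.825 m from the base axis. Payload 7 kg.
Tool frame: the origin (TCP) lies at the very end of the fingers, on their centre line; the grasp point (between the pads) lies 19 mm behind it; z points along the fingers, x is the direction in which the jaws open and shut, and the axes are right-handed (so a half turn about z gives the same grasp; the last joint's range is limited). The gripper opens to 88 mm and grips with 3 to 60 N. Pads are 19 mm wide; open, the fingers measure 130 mm over their backs; the gripper's body (78 mm by 193 mm) begins 47 mm behind the grasp point.
Start: joints at [-50.873, 20.546, 0.682, 0, -70.136, -16.507], TCP at [0.26, -0.623, 0.227] pointing down, gripper open.
Joint ranges: [-176.03, 176.03], [-82.01, 121.73], [-58.28, 71.71], [-173.87, 95.51], [-174.79, -0.11], [-173.66, 173.66]. Speed limits (degrees/s): [136.94, 136.94, 172.46, 180, 180, 180].

INTERFACE

Orientations are given as [roll, pitch, yaw] about the fixed x, y, z axes, in that order (R = Rz(yaw) Ry(pitch) Rx(roll)).
In Python, from plant import get_state, optics, order, finder gives the robot as it stands.
- The arm moves only by the shell command python3 -m crank 'ROWS' [FORCE]. ROWS is JSON, a list of rows, each an object of numbers: "dx", "dy", "dz": the shift along the tool's x, y, z in mm; "wx", "wy", "wz": the turn, a rotation vector about the tool's x, y, z in degrees; "hand": the opening in per cent of the stroke, from 0 (shut) to 100 (fully open). A call has 1 to 10 rows; each row shifts and turns the commanded pose from where the row before left it, along the tool's axes as they then stand; what a row does not reach is not made up. A row lasts 1/8 s, in which the tool goes at most 62.5 mm and 10.7 degrees, less where a joint would pass 70% of its speed; a pose out of reach is approached as far as the arm can. A call is refused whole if a number of a shift passes 62.5 or a number of a turn 10.7, either way. A call with a gripper value outside its range is refused whole. The fingers move at their own pace and stop on an object; FORCE is the grip in N (left out, the last holds). Time passes only in rows, so rows that do not move let the fingers close. It gives the time, the measured TCP pose, the force and the opening at its end, in the units of the state.
- get_state(): the state, without advancing time (a new reading comes with each control period).
- optics.capture(name): name is "side" or "top"; returns the picture (480x640x3 uint8, blue, green, red); there is no depth.
- optics.calibration(name): a dict with "intrinsics" (3x3 intrinsics, pixels), "k1" (the pictures are not rectified: a ray, as slopes to the right and down, at radius r is drawn at 1 + k1 r^2 times it, then the intrinsics apply), "R" (3x3) and "t" (3): a world point X has camera coordinates R X + t. Camera axes: x right, y down, z forward; pixel columns grow to the right and rows downward; lengths in m; the calibration is good to about 2 mm. A picture is of the moment at which its call begins. calibration takes no time and is no camera call.
- order.close_job(): hands the job in, once; it reports no verdict.
Trained networks look in the newest picture that a camera, given by its name, has taken for a name from the list of things; names that differ only in an ending like _2 or _b are one class to them, and where a whole thing is asked for, a point or a joint stands for the part that bears it (a point fixed in the world has none). Each returns a list of dicts, best first, with "conf" (0 to 1); they miss things now and then, are a little off and sometimes report something else, mostly with a low value. They report only what shows in the picture. A call takes as long as a camera call.
- finder.masks_of(thing, camera): "mask" (480x640 bool, what is visible of it) and "rect" ([centre column, centre row, width, height] in pixels, round what is visible of it).
- finder.place_of(thing, camera): "centre" ([column, row] in pixels: a listed point, or the origin of a listed thing).
The state is a dict: "time_s": time; "joints": joint angles; "qd": joint speeds; "joint_torque": joint torques, N m; "tcp_pos": TCP position; "eef_rot": TCP orientation; "contact_force": force on the tool from outside, world axes, zero at the start; "moment": the same for the moment, N m; "gripper_width": finger opening in m.
Only numpy, scipy, OpenCV 4.12 (cv2) and the standard library are available. Lean on these libraries where they do the work, as an engineer would, in place of code of your own. Each camera call takes 0.05 s, during which the arm holds its last target.

## Working session

There is one attempt and no reset: what is moved stays moved. The work goes in short steps, Python scripts to look and compute and a shell command to move; the robot and the scene stay as the last step left them, time stands still between calls to the robot, and variables do not carry over. Pictures are saved under pics/ and viewed, and the job is handed in when it is done.

```bash
ls; mkdir -p pics
cat > h.py <<'E'
import numpy as np,cv2
from plant import get_state,optics,order,finder
def cal(n):
    c=optics.calibration(n); return np.array(c["intrinsics"]),c["k1"],np.array(c["R"]),np.array(c["t"])
def ray(n,px):
    K,k1,R,t=cal(n)
    d=cv2.undistortPoints(np.array([[px]],float),K,np.array([k1,0,0,0.]))[0,0]
    return -R.T@t, R.T@np.array([d[0],d[1],1])
def onz(n,px,z):
    o,d=ray(n,px); return o+d*(z-o[2])/d[2]
def proj(n,X):
    K,k1,R,t=cal(n)
    return cv2.projectPoints(np.array([X],float),cv2.Rodrigues(R)[0],t,K,np.array([k1,0,0,0.]))[0][0,0]
def tri(a,b):
    A=0;B=0
    for n,p in (a,b):
        o,d=ray(n,p); d/=np.linalg.norm(d); P=np.eye(3)-np.outer(d,d); A=A+P;B=B+P@o
    X=np.linalg.solve(A,B)
    return X
def snap(n,f):
    im=optics.capture(n); cv2.imwrite(f,im); return im
E
python3 - <<'E'
from h import *
print(get_state())
for n in("side","top"):
    snap(n,f"pics/{n}0.png"); K,k1,R,t=cal(n); print(n,K,k1,-R.T@t)
Z=dict(stand=0,spindle_top=.089,slot_a=.071,wide_mid=.014,narrow_mid=.011,cap_bar=.054,bar_red_end=.037,lug_a=.005,lug_b=.005,lug_c=.005,tool_box=0,glue_bottle=0,offcut=0,wax_tin=0,tape_measure=0)
for th,z in Z.items():
    for n in("side","top"):
        for r in finder.place_of(th,n)[:2]:
            print(th,n,round(r["conf"],2),np.round(r["centre"],1),np.round(onz(n,r["centre"],z),4))
E
```

```text
pics
{'time_s': 0.0, 'joints': array([-5.08724937e+01,  2.05917347e+01,  6.34357939e-01, -2.10923470e-02,
       -7.01345979e+01, -1.65083371e+01]), 'qd': array([ 0.0045788 ,  0.00014053,  0.038493  , -0.05969367,  0.02103749,
       -0.05516281]), 'joint_torque': array([ 4.46336317e-04, -5.82717705e+01,  2.93055207e+01,  6.99754760e+00,
        6.86664323e-03, -1.55706061e-04]), 'tcp_pos': array([ 0.25942239, -0.62263751,  0.22562067]), 'eef_rot': array([-1.79992873e+02, -9.38180352e-02,  1.12611980e+02]), 'contact_force': array([-0.0019507 ,  0.98858257, -0.04698376]), 'moment': array([ 0.00708389,  0.02416835, -0.03745022]), 'gripper_width': 0.08747710499721809}
side [[584.56666748   0.         315.41509061]
 [  0.         584.56666748 241.6904643 ]
 [  0.           0.           1.        ]] -0.15716705390062158 [ 1.37610044 -0.32416862  1.29195611]
top [[618.54448769   0.         320.67113578]
 [  0.         618.54448769 239.27450797]
 [  0.           0.           1.        ]] -0.11441587128519855 [-0.3639015  -0.3392328   1.88965494]
stand side 0.81 [215.5 310.1] [ 0.5606 -0.247
[... 1546 characters left out ...]
.8] [0.4772 0.3715 0.005 ]
lug_c top 0.74 [221.2 218.8] [0.4991 0.4033 0.005 ]
tool_box side 0.96 [318.7 260.3] [0.5229 0.0605 0.    ]
tool_box side 0.53 [412.8 217.1] [0.4921 0.3732 0.    ]
glue_bottle side 0.87 [176.6 374. ] [ 0.6949 -0.3914  0.    ]
offcut side 0.93 [373.5 199. ] [0.3835 0.3007 0.    ]
offcut top 0.65 [233.4 258.4] [0.3777 0.2963 0.    ]
wax_tin side 0.6 [406.1 185.4] [0.374  0.4173 0.    ]
wax_tin side 0.38 [414.3 215.1] [0.4873 0.381  0.    ]
wax_tin top 0.9 [197.7 246.1] [0.3731 0.432  0.    ]
tape_measure side 0.82 [466.4 247. ] [0.6488 0.458  0.    ]
tape_measure side 0.62 [317.6 261.5] [0.5254 0.0561 0.    ]
tape_measure top 0.86 [229.4 177.6] [0.6686 0.456  0.    ]
```

View pics/side0.png

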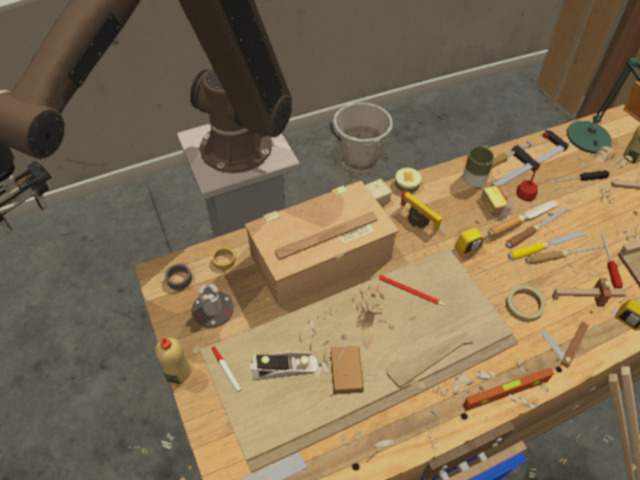

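View pics/top0.png

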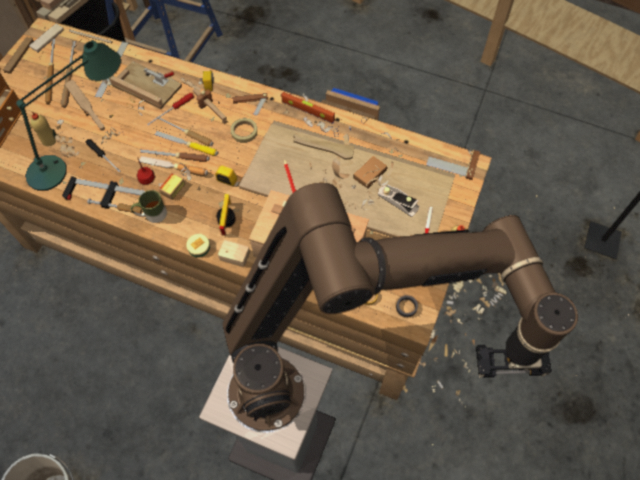

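The side view shows the stand near (213,305), the wide collar at (179,277), the brass collar at (223,259) and the cap at (420,210). In the top view the arm hides the stand and the brass collar. I'll zoom in on the side view.

Run:
```python
from h import *
im=cv2.imread("pics/side0.png")
a=cv2.resize(im[230:350,130:290],(800,600),interpolation=cv2.INTER_CUBIC);cv2.imwrite("pics/c1.png",a)
a=cv2.resize(im[160:260,360:493],(800,600),interpolation=cv2.INTER_CUBIC);cv2.imwrite("pics/c2.png",a)
im=cv2.imread("pics/top0.png")
a=cv2.resize(im[160:280,160:320],(800,600),interpolation=cv2.INTER_CUBIC);cv2.imwrite("pics/c3.png",a)
```

```text
(no output)
```

View pics/c1.png

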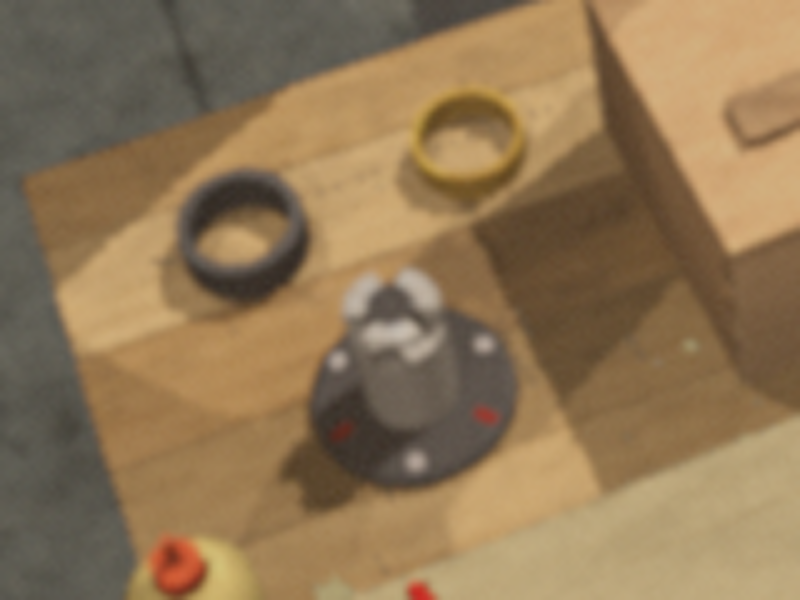

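View pics/c2.png

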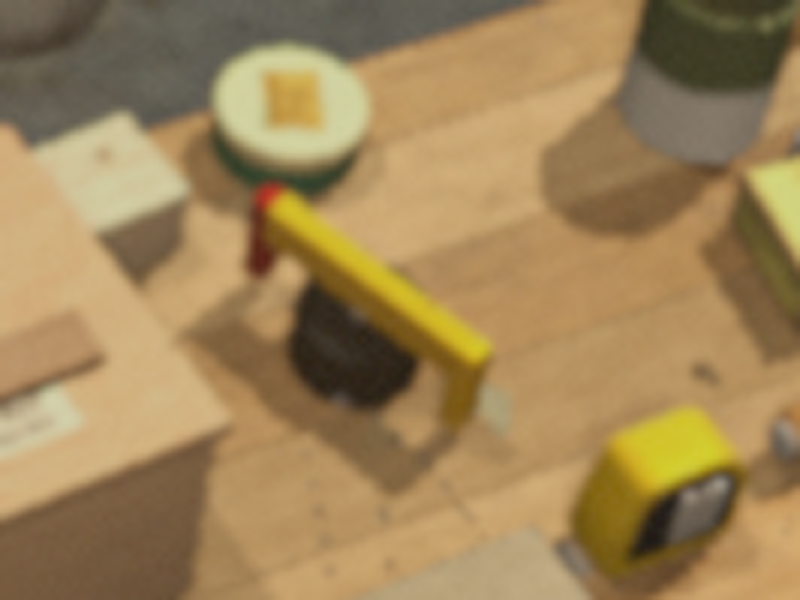

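View pics/c3.png

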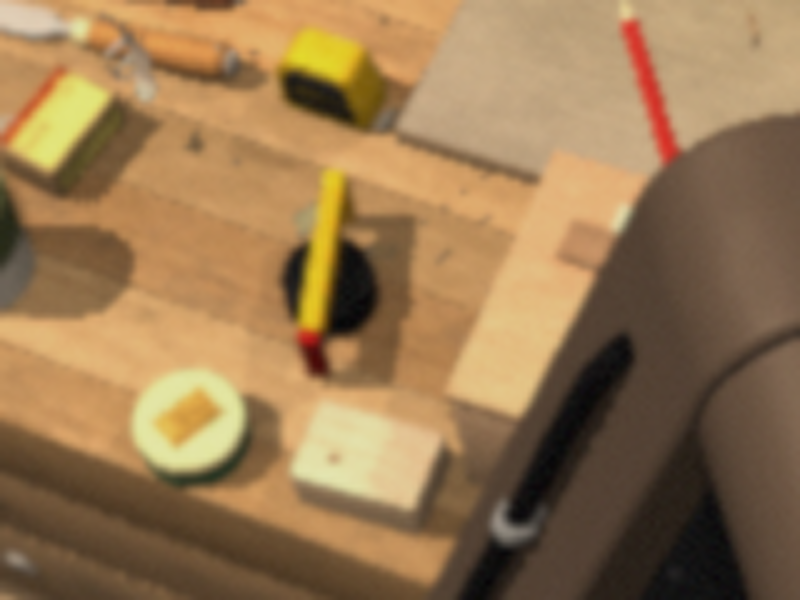

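```bash
cat >> h.py <<'E'
from scipy.optimize import minimize
def projm(n,X):
    K,k1,R,t=cal(n)
    return cv2.projectPoints(np.array(X,float),cv2.Rodrigues(R)[0],t,K,np.array([k1,0,0,0.]))[0][:,0]
A=np.linspace(0,2*np.pi,80,endpoint=False)
def circ(x,y,r,z): return np.c_[x+r*np.cos(A),y+r*np.sin(A),np.full(80,z)]
def sil(n,X,S=8):
    h=cv2.convexHull(projm(n,X).astype(np.float32))
    m=np.zeros((480*1,640*1),np.uint8)
    cv2.fillConvexPoly(m,np.round(h*16).astype(np.int32),255,cv2.LINE_AA,4)
    return m/255.
def fitcyl(n,mask,r,z0,z1,p0,hole=None):
    def cost(p):
        m=sil(n,np.r_[circ(*p,r,z0),circ(*p,r,z1)])
        return np.abs(m-mask).sum()
    b=None
    q=minimize(cost,p0,method="Nelder-Mead",options=dict(initial_simplex=np.array([p0,[p0[0]+.01,p0[1]],[p0[0],p0[1]+.01]]),xatol=1e-4))
    return q.x,q.fun,mask.sum()
def fillm(m):
    c,_=cv2.findContours(m.astype(np.uint8),cv2.RETR_EXTERNAL,cv2.CHAIN_APPROX_NONE)
    o=np.zeros(m.shape,np.uint8); cv2.drawContours(o,[max(c,key=cv2.contourArea)],-1,1,-1); return o.astype(float)
E
python3 - <<'E'
from h import *
optics.capture("side")
for th,r,h,p in(("wide_mid",.035,.028,(.435,-.303)),("narrow_mid",.031,.022,(.4148,-.1932))):
    q=finder.masks_of(th,"side")[0]; print(th,q["conf"],q["rect"])
    print(fitcyl("side",fillm(q["mask"]),r,0,h,p))
for px in((198.4,316.4),(227.2,313)): print(onz("side",px,.01))
q=finder.masks_of("stand","side")[0]; print(q["conf"],q["rect"])
m=fillm(q["mask"])
def cost(p):
    a=np.maximum(sil("side",np.r_[circ(*p,.054,0),circ(*p,.054,.01)]),sil("side",np.r_[circ(*p,.024,0),circ(*p,.024,.086),circ(*p,.021,.089)]))
    return np.abs(a-m).sum()
p0=[.5606,-.2475]
r=minimize(cost,p0,method="Nelder-Mead",options=dict(initial_simplex=[p0,[.57,-.2475],[.56,-.2375]]));print(r.x,r.fun,m.sum())
E
```

```text
wide_mid 0.94 [178.4, 279.4, 24.7, 25.8]
(array([ 0.42936769, -0.30844949]), np.float64(77.56470588235294), np.float64(583.0))Traceback (most recent call last):
  File "<stdin>", line 4, in <module>
IndexError: list index out of range
```

```bash
cat >> h.py <<'E'
def overlay(src,n,curves,f,box,s=6):
    im=cv2.imread(src); x0,y0,w,h=box
    a=cv2.resize(im[y0:y0+h,x0:x0+w],None,fx=s,fy=s,interpolation=cv2.INTER_CUBIC)
    for X,c in curves:
        p=(projm(n,X)+.5-[x0,y0])*s-.5
        cv2.polylines(a,[np.round(p).astype(np.int32)],True,c,1,cv2.LINE_AA)
    cv2.imwrite(f,a)
E
python3 - <<'E'
from h import *
C=[]
x,y=.4352,-.3039
C+=[(circ(x,y,.035,.028),(0,255,0)),(circ(x,y,.035,0),(0,255,255)),(circ(x,y,.027,.028),(255,255,0))]
x,y=.4148,-.1932
C+=[(circ(x,y,.031,.022),(0,255,0)),(circ(x,y,.031,0),(0,255,255)),(circ(x,y,.027,.022),(255,255,0))]
x,y=.5606,-.2475
C+=[(circ(x,y,.054,.01),(0,255,0)),(circ(x,y,.054,0),(0,255,255)),(circ(x,y,.024,.086),(255,255,0)),(circ(x,y,.021,.089),(255,0,255))]
overlay("pics/side0.png","side",C,"pics/o1.png",(140,240,120,95))
E
```

```text
(no output)
```

View pics/o1.png

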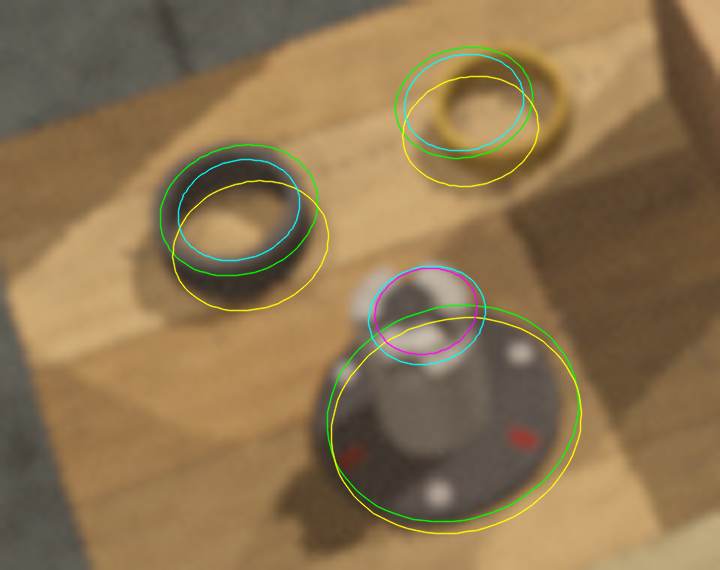

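```bash
cat >> h.py <<'E'
def gscore(gx,gy,p):
    q=p; t=np.roll(q,-1,0)-np.roll(q,1,0); L=np.linalg.norm(t,axis=1)+1e-9
    nrm=np.c_[t[:,1],-t[:,0]]/L[:,None]
    a=cv2.remap(gx,q[None].astype(np.float32)[...,0],q[None].astype(np.float32)[...,1],cv2.INTER_LINEAR)[0]
    b=cv2.remap(gy,q[None].astype(np.float32)[...,0],q[None].astype(np.float32)[...,1],cv2.INTER_LINEAR)[0]
    return np.abs(a*nrm[:,0]+b*nrm[:,1])@L/2 , L.sum()/2
def hull(n,X):
    h=cv2.convexHull(projm(n,X).astype(np.float32))[:,0]
    # resample
    d=np.r_[0,np.cumsum(np.linalg.norm(np.roll(h,-1,0)-h,axis=1))]; hh=np.r_[h,h[:1]]
    s=np.linspace(0,d[-1],100,endpoint=False)
    return np.c_[np.interp(s,d,hh[:,0]),np.interp(s,d,hh[:,1])]
def grads(src,ch,sig=.8):
    im=cv2.imread(src).astype(np.float32)
    im=ch(im) if callable(ch) else im[...,ch]
    im=cv2.GaussianBlur(im,(0,0),sig)
    return cv2.Sobel(im,cv2.CV_32F,1,0)/8,cv2.Sobel(im,cv2.CV_32F,0,1)/8
def gfit(src,n,curvefn,p0,span=.02,ch=lambda i:i.mean(2)):
    gx,gy=grads(src,ch)
    def sc(p):
        S=0
        for c,w in curvefn(n,p):
            a,l=gscore(gx,gy,c); S+=w*a
        return S
    st=span/10; best=(-1,None)
    g=np.arange(-10,11)*st
    for dx in g:
        for dy in g:
            s=sc((p0[0]+dx,p0[1]+dy))
            if s>best[0]: best=(s,(p0[0]+dx,p0[1]+dy))
    r=minimize(lambda p:-sc(p),best[1],method="Nelder-Mead",options=dict(initial_simplex=[best[1],[best[1][0]+st/2,best[1][1]],[best[1][0],best[1][1]+st/2]],xatol=5e-5))
    return r.x,-r.fun
def ringfn(R,h,b=.027):
    return lambda n,p:[(hull(n,np.r_[circ(*p,R,0),circ(*p,R,h)]),1),(projm(n,circ(*p,b,h)),1)]
def standfn(n,p): return [(hull(n,np.r_[circ(*p,.054,0),circ(*p,.054,.01)]),1)]
E
python3 - <<'E'
from h import *
s="pics/side0.png"
sat=lambda i:i.max(2)-i.min(2)
W={}
for k,fn,p in(("wide",ringfn(.035,.028),(.43,-.306)),("nar",ringfn(.031,.022),(.415,-.178)),("stand",standfn,(.558,-.253))):
    for nm,ch in(("mean",lambda i:i.mean(2)),("sat",sat)):
        r=gfit(s,"side",fn,p,ch=ch); print(k,nm,r); W.setdefault(k,r[0])
C=[]
for k,r,h in(("wide",.035,.028),("nar",.031,.022)):
    x,y=W[k];C+=[(circ(x,y,r,h),(0,255,0)),(circ(x,y,r,0),(0,255,255)),(circ(x,y,.027,h),(255,255,0))]
x,y=W["stand"]
C+=[(circ(x,y,.054,.01),(0,255,0)),(circ(x,y,.054,0),(0,255,255)),(circ(x,y,.024,.086),(255,255,0)),(circ(x,y,.021,.089),(255,0,255))]
C+=[(circ(x,y,.024,.01),(255,255,0))]
overlay(s,"side",C,"pics/o2.png",(140,240,120,95))
for px in((198.4,316.4),(227.2,313)):
    m=onz("side",px,.01);d=m[:2]-W["stand"];print(m,np.hypot(*d),np.degrees(np.arctan2(d[1],d[0])))
E
```

```text
wide mean (array([ 0.43106443, -0.30855591]), np.float64(2252.717714387506))
wide sat (array([ 0.42984295, -0.30855292]), np.float64(2070.821613663852))Traceback (most recent call last):
  File "<stdin>", line 7, in <module>
  File "h.py", line 80, in gfit
    r=minimize(lambda p:-sc(p),best[1],method="Nelder-Mead",options=dict(initial_simplex=[best[1],[best[1][0]+st/2,best[1][1]],[best[1][0],best[1][1]+st/2]],xatol=5e-5))
    res = _minimize_neldermead(fun, x0, args, callback, bounds=bounds,
                               **options)
    fxr = func(xr)
    fx = function(np.copy(x), *(wrapper_args + args))
  File "h.py", line 80, in <lambda>
    r=minimize(lambda p:-sc(p),best[1],method="Nelder-Mead",options=dict(initial_simplex=[best[1],[best[1][0]+st/2,best[1][1]],[best[1][0],best[1][1]+st/2]],xatol=5e-5))
                         ~~^^^
  File "h.py", line 71, in sc
    for c,w in curvefn(n,p):
               ~~~~~~~^^^^^
  File "h.py", line 83, in <lambda>
    return lambda n,p:[(hull(n,np.r_[circ(*p,R,0),circ(*p,R,h)]),1),(projm(n,circ(*p,b,h)),1)]
                                                                     ~~~~~^^^^^^^^^^^^^^^^
  File "h.py", line 24, in projm
    K,k1,R,t=cal(n)
             ~~~^^^
  File "h.py", line 4, in cal
    c=optics.calibration(n); return np.array(c["intrinsics"]),c["k1"],np.array(c["R"]),np.array(c["t"])
ValueError: time passes only in moves, steps and waits
```

Too many calibration calls, so I'll cache it.

```bash
python3 - <<'E'
s=open("h.py").read()
s=s.replace('def cal(n):\n    c=optics.calibration(n); return np.array(c["intrinsics"]),c["k1"],np.array(c["R"]),np.array(c["t"])','''_c={}
def cal(n):
    if n not in _c:
        c=optics.calibration(n); _c[n]=(np.array(c["intrinsics"]),c["k1"],np.array(c["R"]),np.array(c["t"]))
    return _c[n]''')
open("h.py","w").write(s)
E
cat > m1.py <<'E'
from h import *
s="pics/side0.png"
sat=lambda i:i.max(2)-i.min(2)
W={}
for k,fn,p in(("wide",ringfn(.035,.028),(.43,-.306)),("nar",ringfn(.031,.022),(.415,-.178)),("stand",standfn,(.558,-.253))):
    for nm,ch in(("mean",lambda i:i.mean(2)),("sat",sat)):
        r=gfit(s,"side",fn,p,ch=ch); print(k,nm,r); W.setdefault(k,r[0])
C=[]
for k,r,h in(("wide",.035,.028),("nar",.031,.022)):
    x,y=W[k];C+=[(circ(x,y,r,h),(0,255,0)),(circ(x,y,r,0),(0,255,255)),(circ(x,y,.027,h),(255,255,0))]
x,y=W["stand"]
C+=[(circ(x,y,.054,.01),(0,255,0)),(circ(x,y,.054,0),(0,255,255)),(circ(x,y,.024,.086),(255,255,0)),(circ(x,y,.021,.089),(255,0,255))]
C+=[(circ(x,y,.024,.01),(255,255,0))]
overlay(s,"side",C,"pics/o2.png",(140,240,120,95))
for px in((198.4,316.4),(227.2,313)):
    m=onz("side",px,.01);d=m[:2]-W["stand"];print(m,np.hypot(*d),np.degrees(np.arctan2(d[1],d[0])))
E
python3 m1.py
```

```text
wide mean (array([ 0.43106443, -0.30855591]), np.float64(2252.717714387506))
wide sat (array([ 0.42984295, -0.30855292]), np.float64(2070.821613663852))
nar mean (array([ 0.42264662, -0.17893639]), np.float64(1720.399885848005))
nar sat (array([ 0.42732077, -0.18014332]), np.float64(911.196224315764))
stand mean (array([ 0.55633477, -0.25492261]), np.float64(1452.894022943656))
stand sat (array([ 0.55499125, -0.25420479]), np.float64(1563.0131851202725))
[ 0.56737674 -0.29429468  0.01      ] 0.04089114671912866 -74.3337397596361
[ 0.58712347 -0.22321774  0.01      ] 0.04419437781954707 45.83989864123813
```

View pics/o2.png

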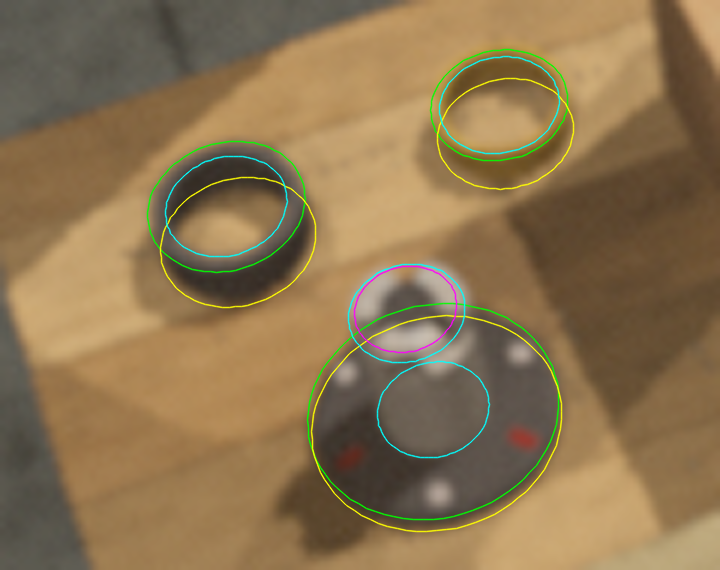

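The overlay matches the collars and base to within about a pixel. That gives wide ≈(0.431,-0.3085), brass ≈(0.423,-0.179), stand ≈(0.556,-0.255), and slots at about -74/46/166°. The first move goes above the wide collar, with the jaws along world x.

```bash
cat >> h.py <<'E'
from scipy.spatial.transform import Rotation as Ro
import math,json
def pose():
    s=get_state(); return s,np.array(s["tcp_pos"]),Ro.from_euler("xyz",s["eef_rot"],degrees=True)
def plan(tgt,yaw,n=None,q=.5):
    """rows from measured pose to tool-down pose at tgt,yaw"""
    s,p,R=pose(); tgt=np.array(tgt,float)
    Rt=Ro.from_euler("xyz",[180,0,yaw],degrees=True)
    rv=(R.inv()*Rt).as_rotvec(degrees=True)
    if n is None: n=max(1,math.ceil(np.abs(rv).max()/10.5),math.ceil(np.linalg.norm(tgt-p)*1000/60))
    w=np.round(rv/n/.1)*.1; rows=[]
    for i in range(n):
        d=R.inv().apply((tgt-p)*1000/(n-i)); d=np.round(d/q)*q
        rows.append([*d,*w]); p=p+R.apply(d)/1000; R=R*Ro.from_rotvec(w,degrees=True)
    for i in range(0,n,10):
        print([dict((k,round(float(v),2)) for k,v in zip(("dx","dy","dz","wx","wy","wz"),r) if abs(v)>1e-6) for r in rows[i:i+10]])
    print("end",np.round(p,4),np.round(R.as_euler("xyz",degrees=True),1))
def st():
    s=get_state();print(round(s["time_s"],2),"tcp",np.round(s["tcp_pos"],4),"rot",np.round(s["eef_rot"],1),"F",np.round(s["contact_force"],1),"w",round(s["gripper_width"],4),"q",np.round(s["joints"],0))
E
python3 -c "
from h import *
st();plan([.431,-.3085,.15],180,8)"
```

```text
1.75 tcp [ 0.2596 -0.6231  0.2265] rot [180.   -0.  112.6] F [-0.3  0.1  0.6] w 0.0876 q [-51.  21.   1.  -0. -70. -17.]
[{'dx': 28.0, 'dy': 35.0, 'dz': 9.5, 'wz': -8.4}, {'dx': 22.5, 'dy': 38.5, 'dz': 9.5, 'wz': -8.4}, {'dx': 17.0, 'dy': 41.5, 'dz': 9.5, 'wz': -8.4}, {'dx': 10.5, 'dy': 43.5, 'dz': 9.5, 'wz': -8.4}, {'dx': 4.0, 'dy': 44.5, 'dz': 9.5, 'wz': -8.4}, {'dx': -2.5, 'dy': 45.0, 'dz': 9.5, 'wz': -8.4}, {'dx': -9.0, 'dy': 44.0, 'dz': 10.0, 'wz': -8.4}, {'dx': -15.5, 'dy': 42.0, 'dz': 9.5, 'wz': -8.4}]
end [ 0.4313 -0.3084  0.15  ] [180.   -0.  179.8]
```

```bash
python3 -m crank '[{"dx":28,"dy":35,"dz":9.5,"wz":-8.4},{"dx":22.5,"dy":38.5,"dz":9.5,"wz":-8.4},{"dx":17,"dy":41.5,"dz":9.5,"wz":-8.4},{"dx":10.5,"dy":43.5,"dz":9.5,"wz":-8.4},{"dx":4,"dy":44.5,"dz":9.5,"wz":-8.4},{"dx":-2.5,"dy":45,"dz":9.5,"wz":-8.4},{"dx":-9,"dy":44,"dz":10,"wz":-8.4},{"dx":-15.5,"dy":42,"dz":9.5,"wz":-8.4},{"dx":0}]' 30
python3 - <<'E'
from h import *
st();snap("side","pics/s1.png");snap("top","pics/t1.png")
E
```

```text
1.75 tcp [ 0.2596 -0.6231  0.2265] rot [180.   -0.  112.6] F [-0.3  0.1  0.6] w 0.0876 q [-51.  21.   1.  -0. -70. -17.]validation failed for argument at $[0]...
```

View pics/t1.png

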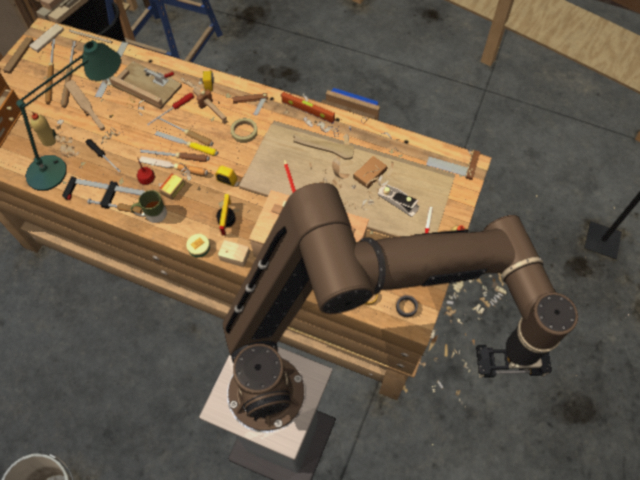

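View pics/s1.png

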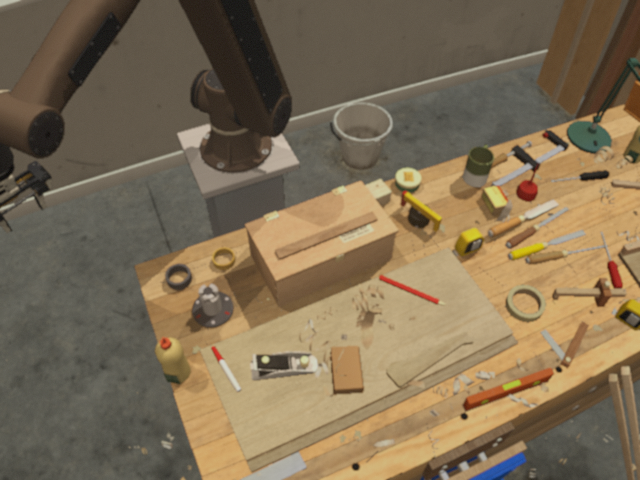

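The pictures show no motion: the call was refused, probably because a row must carry all its keys. I'll send full rows.

```bash
python3 -m crank '[{"dx":28,"dy":35,"dz":9.5,"wx":0,"wy":0,"wz":-8.4,"hand":100},{"dx":22.5,"dy":38.5,"dz":9.5,"wx":0,"wy":0,"wz":-8.4,"hand":100},{"dx":17,"dy":41.5,"dz":9.5,"wx":0,"wy":0,"wz":-8.4,"hand":100},{"dx":10.5,"dy":43.5,"dz":9.5,"wx":0,"wy":0,"wz":-8.4,"hand":100},{"dx":4,"dy":44.5,"dz":9.5,"wx":0,"wy":0,"wz":-8.4,"hand":100},{"dx":-2.5,"dy":45,"dz":9.5,"wx":0,"wy":0,"wz":-8.4,"hand":100},{"dx":-9,"dy":44,"dz":10,"wx":0,"wy":0,"wz":-8.4,"hand":100},{"dx":-15.5,"dy":42,"dz":9.5,"wx":0,"wy":0,"wz":-8.4,"hand":100},{"dx":0,"dy":0,"dz":0,"wx":0,"wy":0,"wz":0,"hand":100}]' 30
python3 - <<'E'
from h import *
st();snap("side","pics/s2.png");snap("top","pics/t2.png")
E
```

```text
time_s: 2.98
tcp_pos: [0.4322, -0.3062, 0.1497]
eef_rot: [180.0, -0.0, -179.9]
contact_force: [-0.3, -0.1, 0.7]
gripper_width: 0.0877
2.98 tcp [ 0.4322 -0.3062  0.1497] rot [ 180.    -0.  -179.9] F [-0.3 -0.1  0.7] w 0.0877 q [-14.  11. -24.  -0. -56.  14.]
```

View pics/t2.png

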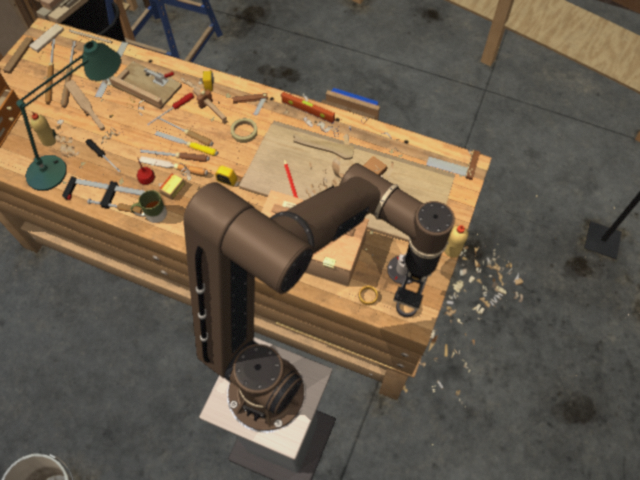

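View pics/s2.png

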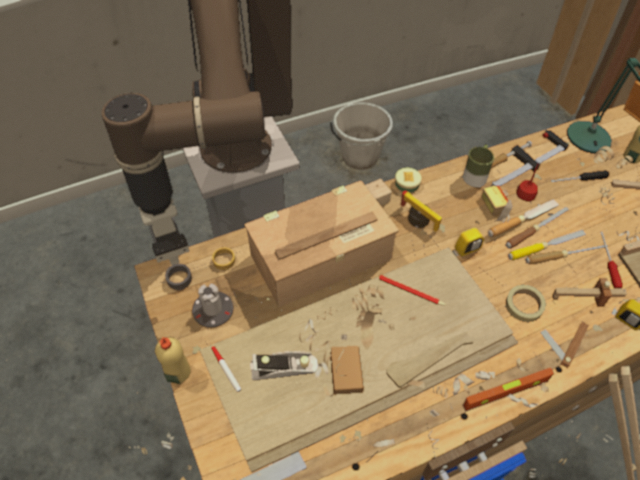

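The top view now shows the brass collar at (369,296). The stand is partly visible at (397,268), and the wide collar shows in the earlier picture at (407,306). I'll cross-check the fits there.

Run:
```python
from h import *
for k,src,fn,p in(("wide","pics/t1.png",ringfn(.035,.028),(.431,-.3085)),("nar","pics/t2.png",ringfn(.031,.022),(.423,-.179)),("stand","pics/t2.png",standfn,(.556,-.255))):
    for ch in(lambda i:i.mean(2),lambda i:i.max(2)-i.min(2)):
        print(k,gfit(src,"top",fn,p,span=.015,ch=ch))
C=[]
for (x,y),r,h in(((.431,-.3085),.035,.028),((.423,-.179),.031,.022)):
    C+=[(circ(x,y,r,h),(0,255,0)),(circ(x,y,.027,h),(255,255,0))]
x,y=.556,-.255
C+=[(circ(x,y,.054,.01),(0,255,0)),(circ(x,y,.024,.086),(255,255,0)),(circ(x,y,.021,.089),(255,0,255))]
overlay("pics/t2.png","top",C,"pics/o3.png",(345,235,110,90))
```

```text
wide (array([ 0.43097721, -0.30558776]), np.float64(2121.0609778123444))
wide (array([ 0.4321579 , -0.30602007]), np.float64(2369.3920511991637))
nar (array([ 0.41797038, -0.17666057]), np.float64(1298.1889173240966))
nar (array([ 0.42594836, -0.17448986]), np.float64(1078.8515594370924))
stand (array([ 0.57767436, -0.29026489]), np.float64(1173.6532172377943))
stand (array([ 0.55671472, -0.25210524]), np.float64(1225.6748002843017))
```

View pics/o3.png

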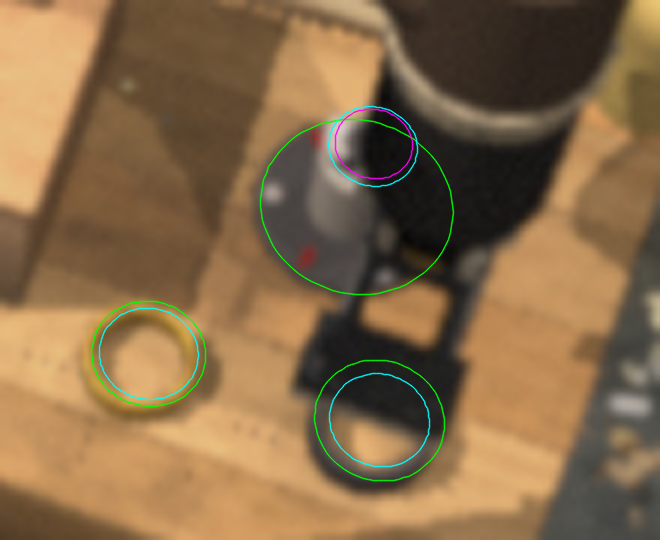

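```bash
python3 -m crank '[{"dx":0,"dy":0,"dz":43,"wx":0,"wy":0,"wz":0,"hand":100},{"dx":0,"dy":0,"dz":43,"wx":0,"wy":0,"wz":0,"hand":100},{"dx":0,"dy":0,"dz":30,"wx":0,"wy":0,"wz":0,"hand":100},{"dx":0,"dy":0,"dz":0,"wx":0,"wy":0,"wz":0,"hand":100}]'
python3 - <<'E'
from h import *
st();snap("side","pics/s3.png")
overlay("pics/s3.png","side",[(circ(.431,-.307,.035,.028),(0,255,0))],"pics/o4.png",(120,220,130,100))
E
```

```text
time_s: 3.58
tcp_pos: [0.4292, -0.3089, 0.0324]
eef_rot: [179.9, -0.2, 179.7]
contact_force: [-0.2, 0.1, 1.2]
gripper_width: 0.0876
3.58 tcp [ 0.4292 -0.3089  0.0324] rot [179.9  -0.2 179.7] F [-0.2  0.1  1.2] w 0.0876 q [-14.  19. -31.  -0. -40.  14.]
```

View pics/o4.png

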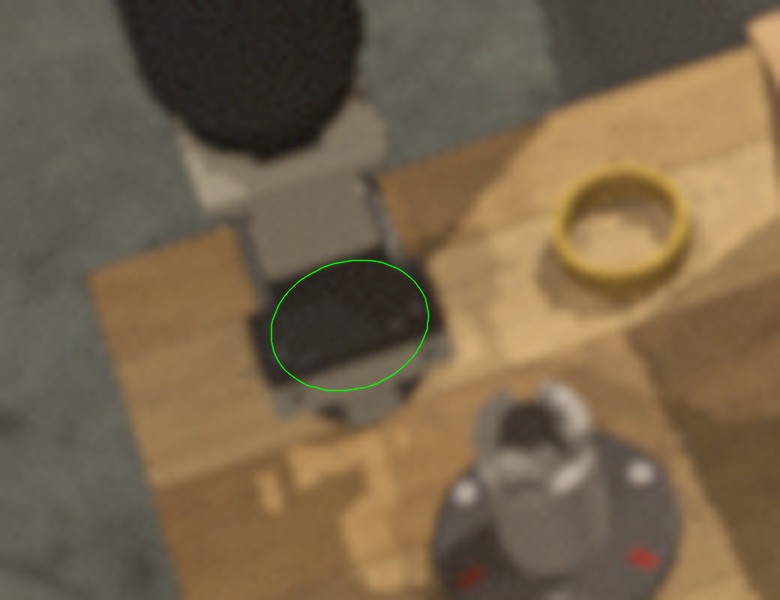

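The fingers straddle the wide collar as intended. I'll go down and grip.

```bash
python3 -m crank '[{"dx":-1,"dy":1.5,"dz":15,"wx":0,"wy":0,"wz":0,"hand":100},{"dx":0,"dy":0,"dz":12,"wx":0,"wy":0,"wz":0,"hand":100},{"dx":0,"dy":0,"dz":0,"wx":0,"wy":0,"wz":0,"hand":100},{"dx":0,"dy":0,"dz":0,"wx":0,"wy":0,"wz":0,"hand":60},{"dx":0,"dy":0,"dz":0,"wx":0,"wy":0,"wz":0,"hand":40},{"dx":0,"dy":0,"dz":0,"wx":0,"wy":0,"wz":0,"hand":40},{"dx":0,"dy":0,"dz":0,"wx":0,"wy":0,"wz":0,"hand":40}]' 30;  python3 -c "
from h import *
st()"
```

```text
time_s: 4.5
tcp_pos: [0.4318, -0.3068, 0.0073]
eef_rot: [180.0, -0.0, 179.8]
contact_force: [-3.7, 2.2, 4.5]
gripper_width: 0.069
4.5 tcp [ 0.4318 -0.3068  0.0073] rot [180.   -0.  179.8] F [-3.7  2.2  4.5] w 0.069 q [-14.  21. -32.   0. -36.  14.]
```

```bash
python3 -m crank '[{"dx":0,"dy":0,"dz":-30,"wx":0,"wy":0,"wz":0,"hand":40},{"dx":0,"dy":0,"dz":-50,"wx":0,"wy":0,"wz":0,"hand":40},{"dx":0,"dy":0,"dz":-43,"wx":0,"wy":0,"wz":0,"hand":40},{"dx":-40,"dy":15,"dz":0,"wx":0,"wy":0,"wz":0,"hand":40},{"dx":-45,"dy":20,"dz":0,"wx":0,"wy":0,"wz":0,"hand":40},{"dx":-39,"dy":18,"dz":0,"wx":0,"wy":0,"wz":0,"hand":40},{"dx":0,"dy":0,"dz":0,"wx":0,"wy":0,"wz":0,"hand":40},{"dx":0,"dy":0,"dz":0,"wx":0,"wy":0,"wz":0,"hand":40}]';  python3 - <<'E'
from h import *
st();snap("side","pics/s4.png");snap("top","pics/t4.png")
s,p,R=pose()
zc=p[2]-.0073
for n,f in(("side","s4"),("top","t4")):
    C=[(circ(p[0],p[1],.035,zc+.028),(0,255,0)),(circ(p[0],p[1],.027,zc+.028),(255,255,0)),(circ(.556,-.2535,.021,.089),(255,0,255)),(circ(.556,-.2535,.054,.01),(0,255,255))]
    c=proj(n,[.556,-.2535,.06]).astype(int)
    overlay(f"pics/{f}.png",n,C,f"pics/o_{f}.png",(c[0]-55,c[1]-45,110,90))
E
```

```text
time_s: 5.5
tcp_pos: [0.556, -0.254, 0.1293]
eef_rot: [180.0, -0.1, 179.8]
contact_force: [-0.1, -0.3, -3.2]
gripper_width: 0.0686
5.5 tcp [ 0.556  -0.254   0.1293] rot [ 1.800e+02 -1.000e-01  1.798e+02] F [-0.1 -0.3 -3.2] w 0.0686 q [ -6.  19. -15.  -0. -56.   6.]
```

View pics/o_s4.png

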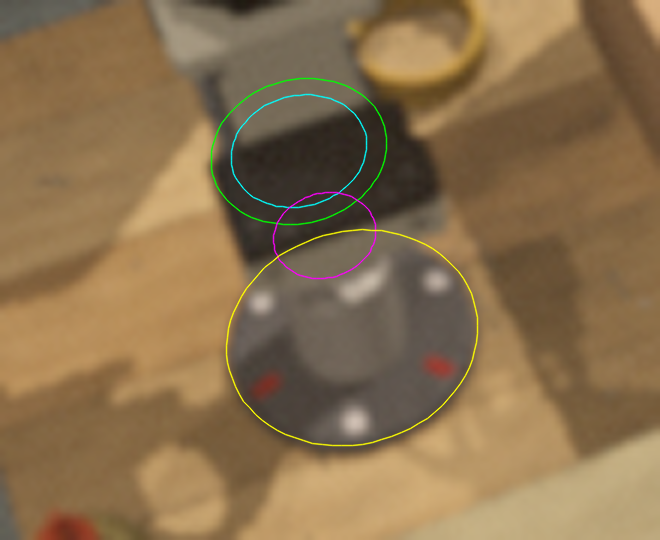

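View pics/o_t4.png

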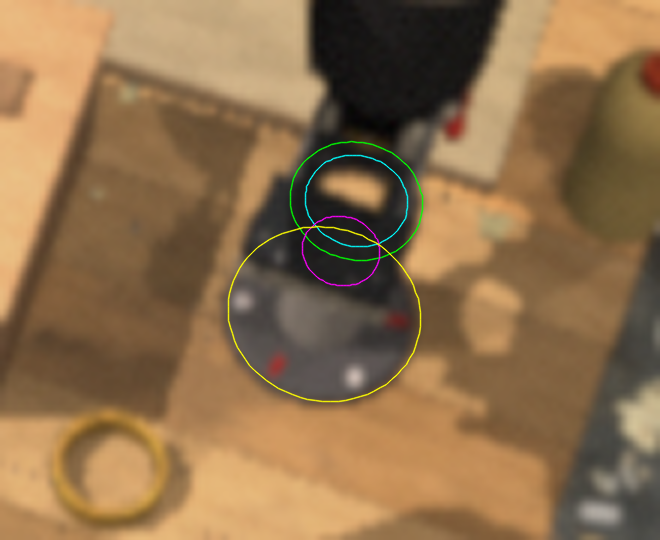

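The collar is held (width 68.6 mm, -3.2 N). The brass ring now shows clear at (108,470) in the top crop. I'll lower the collar and watch the force.

```bash
python3 -m crank '[{"dx":0,"dy":0.5,"dz":20,"wx":0,"wy":0,"wz":0,"hand":40},{"dx":0,"dy":0,"dz":15,"wx":0,"wy":0,"wz":0,"hand":40},{"dx":0,"dy":0,"dz":8,"wx":0,"wy":0,"wz":0,"hand":40},{"dx":0,"dy":0,"dz":0,"wx":0,"wy":0,"wz":0,"hand":40}]'; python3 -m crank '[{"dx":0,"dy":0,"dz":10,"wx":0,"wy":0,"wz":0,"hand":40},{"dx":0,"dy":0,"dz":0,"wx":0,"wy":0,"wz":0,"hand":40}]'
```

```text
time_s: 6.1
tcp_pos: [0.5559, -0.2539, 0.0865]
eef_rot: [180.0, -0.1, 179.8]
contact_force: [-0.4, 0.1, -2.8]
gripper_width: 0.0691
time_s: 6.35
tcp_pos: [0.5562, -0.2537, 0.0765]
eef_rot: [180.0, -0.0, 179.8]
contact_force: [-0.4, 0.0, -2.8]
gripper_width: 0.0687
```

Collar bottom is now about 69 mm up, below the spindle's shoulder, with no contact force. Continuing to the base (TCP ≈0.018).

```bash
python3 -m crank '[{"dx":0,"dy":0,"dz":20,"wx":0,"wy":0,"wz":0,"hand":40},{"dx":0,"dy":0,"dz":20,"wx":0,"wy":0,"wz":0,"hand":40},{"dx":0,"dy":0,"dz":10,"wx":0,"wy":0,"wz":0,"hand":40},{"dx":0,"dy":0,"dz":5,"wx":0,"wy":0,"wz":0,"hand":40},{"dx":0,"dy":0,"dz":0,"wx":0,"wy":0,"wz":0,"hand":40}]'; python3 -m crank '[{"dx":0,"dy":0,"dz":3,"wx":0,"wy":0,"wz":0,"hand":40},{"dx":0,"dy":0,"dz":0,"wx":0,"wy":0,"wz":0,"hand":40}]'
```

```text
time_s: 6.98
tcp_pos: [0.5564, -0.2538, 0.0221]
eef_rot: [180.0, -0.0, 179.8]
contact_force: [-1.8, 0.9, -3.6]
gripper_width: 0.0686
time_s: 7.22
tcp_pos: [0.5564, -0.2538, 0.0192]
eef_rot: [180.0, 0.0, 179.8]
contact_force: [-1.8, 0.8, -2.6]
gripper_width: 0.0689
```

```bash
python3 -m crank '[{"dx":0,"dy":0,"dz":2,"wx":0,"wy":0,"wz":0,"hand":40},{"dx":0,"dy":0,"dz":0,"wx":0,"wy":0,"wz":0,"hand":40},{"dx":0,"dy":0,"dz":0,"wx":0,"wy":0,"wz":0,"hand":100},{"dx":0,"dy":0,"dz":0,"wx":0,"wy":0,"wz":0,"hand":100},{"dx":0,"dy":0,"dz":0,"wx":0,"wy":0,"wz":0,"hand":100}]'; python3 -m crank '[{"dx":0,"dy":0,"dz":-25,"wx":0,"wy":0,"wz":0,"hand":100},{"dx":0,"dy":0,"dz":-55,"wx":0,"wy":0,"wz":0,"hand":100},{"dx":0,"dy":0,"dz":-30,"wx":0,"wy":0,"wz":0,"hand":100},{"dx":40,"dy":15,"dz":0,"wx":0,"wy":0,"wz":0,"hand":100},{"dx":50,"dy":35,"dz":0,"wx":0,"wy":0,"wz":0,"hand":100},{"dx":42.5,"dy":26.5,"dz":0,"wx":0,"wy":0,"wz":0,"hand":100},{"dx":0,"dy":0,"dz":0,"wx":0,"wy":0,"wz":0,"hand":100}]'
python3 - <<'E'
from h import *
st();snap("side","pics/s5.png");snap("top","pics/t5.png")
for n,f in(("side","s5"),("top","t5")):
    x,y=.556,-.2535
    C=[(circ(x,y,.035,.038),(0,255,0)),(circ(.556,-.2535,.054,.01),(0,255,255)),(circ(.424,-.177,.031,.022),(255,255,0))]
    c=proj(n,[.5,-.2235,.03]).astype(int)
    overlay(f"pics/{f}.png",n,C,f"pics/o_{f}.png",(c[0]-65,c[1]-50,130,100))
E
```

```text
time_s: 7.85
tcp_pos: [0.5569, -0.2539, 0.0173]
eef_rot: [-180.0, 0.1, 179.8]
contact_force: [0.7, -0.4, -0.7]
gripper_width: 0.0868
time_s: 8.72
tcp_pos: [0.4214, -0.1758, 0.1275]
eef_rot: [180.0, 0.0, 179.9]
contact_force: [0.3, -1.1, -0.5]
gripper_width: 0.0878
8.72 tcp [ 0.4214 -0.1758  0.1275] rot [180.    0.  179.9] F [ 0.3 -1.1 -0.5] w 0.0878 q [  2.   5. -34.  -0. -51.  -2.]
```

View pics/o_s5.png

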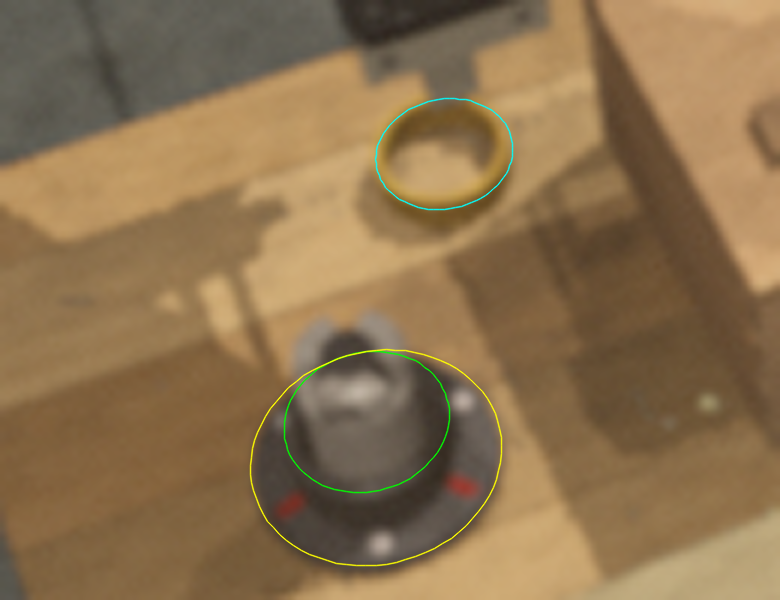

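View pics/o_t5.png

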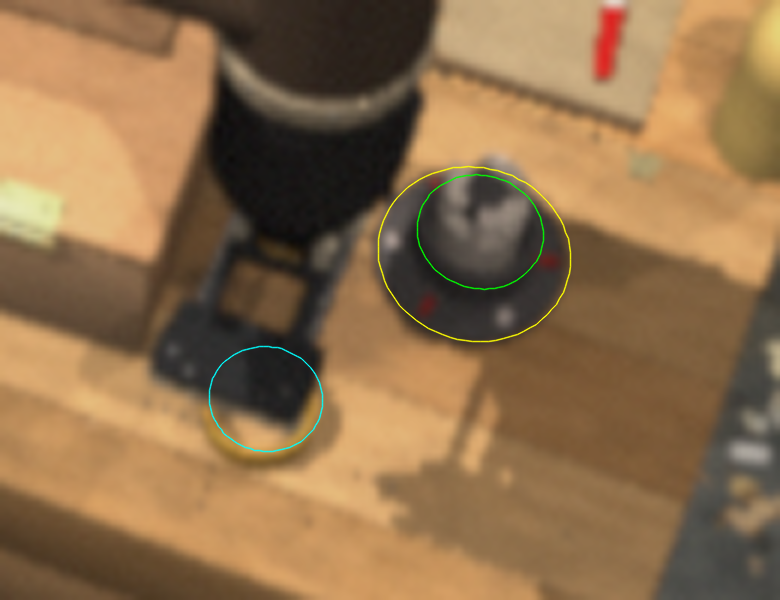

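The wide collar sits on the base: the dark ring lies inside the green curve, and no gap shows. The top view has the stand clear, so I'll refit both the stand and the brass collar.

Run:
```python
from h import *
for ch in(lambda i:i.mean(2),lambda i:i.max(2)-i.min(2)):
    for n,f in(("side","s5"),("top","t5")):
        print("stand",n,gfit(f"pics/{f}.png",n,standfn,(.556,-.2535),span=.01,ch=ch)[0])
    print("nar side",gfit("pics/s5.png","side",ringfn(.031,.022),(.424,-.178),span=.01,ch=ch)[0])
st()
# spindle top from both
for n,f in(("side","s5"),("top","t5")):
    print("spin",n,gfit(f"pics/{f}.png",n,lambda n,p:[(hull(n,np.r_[circ(*p,.024,.04),circ(*p,.024,.086),circ(*p,.021,.089)]),1)],(.556,-.2535),span=.01)[0])
    for r in finder.place_of("spindle_top",n)[:1]: print(n,r["conf"],onz(n,r["centre"],.089))
```

```text
stand side [ 0.55638352 -0.25441646]
stand top [ 0.55499786 -0.25189823]
nar side [ 0.42272906 -0.17926263]
stand side [ 0.55451726 -0.25414637]
stand top [ 0.55633521 -0.2520818 ]
nar side [ 0.4271134  -0.18104213]
8.82 tcp [ 0.4248 -0.1767  0.1279] rot [-1.800e+02  1.000e-01  1.799e+02] F [ 0.7 -0.   0.5] w 0.0881 q [  2.   5. -34.   0. -51.  -2.]
spin side [ 0.5688973  -0.25518582]
side 0.98 [ 0.55455192 -0.25980906  0.089     ]
spin top [ 0.54955423 -0.25330901]
top 0.71 [ 0.56428927 -0.25257499  0.089     ]
```

Run:
```python
from h import *
print(onz("side",(247,230),.145),onz("side",(277,280.5),.145),onz("side",(279,307),0))
```

```text
[ 0.45932782 -0.1099806   0.145     ] [ 0.63277192 -0.09676135  0.145     ] [ 0.61751213 -0.09357671  0.        ]
```

The box face is at y≈-0.11 to -0.095, leaving about 28 mm beside the gripper body. I'll descend on the brass collar.

```bash
python3 -m crank '[{"dx":0,"dy":-0.5,"dz":45,"wx":0,"wy":0,"wz":0,"hand":100},{"dx":0,"dy":0,"dz":45,"wx":0,"wy":0,"wz":0,"hand":100},{"dx":0,"dy":0,"dz":22,"wx":0,"wy":0,"wz":0,"hand":100},{"dx":0,"dy":0,"dz":0,"wx":0,"wy":0,"wz":0,"hand":100}]';python3 -m crank '[{"dx":0,"dy":0,"dz":10,"wx":0,"wy":0,"wz":0,"hand":100},{"dx":0,"dy":0,"dz":0,"wx":0,"wy":0,"wz":0,"hand":100},{"dx":0,"dy":0,"dz":0,"wx":0,"wy":0,"wz":0,"hand":60},{"dx":0,"dy":0,"dz":0,"wx":0,"wy":0,"wz":0,"hand":40},{"dx":0,"dy":0,"dz":0,"wx":0,"wy":0,"wz":0,"hand":40},{"dx":0,"dy":0,"dz":0,"wx":0,"wy":0,"wz":0,"hand":40}]' 25
```

```text
time_s: 9.43
tcp_pos: [0.4234, -0.1778, 0.0132]
eef_rot: [-180.0, -0.3, 179.8]
contact_force: [0.2, -0.6, 0.6]
gripper_width: 0.0878
time_s: 10.18
tcp_pos: [0.4238, -0.1774, 0.0053]
eef_rot: [180.0, -0.0, 179.8]
contact_force: [-2.9, 0.9, 4.9]
gripper_width: 0.0604
```

```bash
python3 -m crank '[{"dx":0,"dy":0,"dz":-30,"wx":0,"wy":0,"wz":0,"hand":40},{"dx":0,"dy":0,"dz":-50,"wx":0,"wy":0,"wz":0,"hand":40},{"dx":0,"dy":0,"dz":-45,"wx":0,"wy":0,"wz":0,"hand":40},{"dx":-40,"dy":-20,"dz":0,"wx":0,"wy":0,"wz":0,"hand":40},{"dx":-48,"dy":-30,"dz":0,"wx":0,"wy":0,"wz":0,"hand":40},{"dx":-44,"dy":-26,"dz":0,"wx":0,"wy":0,"wz":0,"hand":40},{"dx":0,"dy":0,"dz":0,"wx":0,"wy":0,"wz":0,"hand":40},{"dx":0,"dy":0,"dz":0,"wx":0,"wy":0,"wz":0,"hand":40}]';  python3 - <<'E'
from h import *
st();snap("side","pics/s6.png");snap("top","pics/t6.png")
s,p,R=pose()
zc=p[2]-.0053
for n,f in(("side","s6"),("top","t6")):
    C=[(circ(p[0],p[1],.031,zc+.022),(0,255,0)),(circ(p[0],p[1],.031,zc),(255,255,0)),(circ(.5557,-.2532,.054,.01),(0,255,255))]
    c=proj(n,[.556,-.2535,.06]).astype(int)
    overlay(f"pics/{f}.png",n,C,f"pics/o_{f}.png",(c[0]-55,c[1]-45,110,90))
E
```

```text
time_s: 11.18
tcp_pos: [0.5552, -0.2537, 0.129]
eef_rot: [180.0, -0.1, 179.8]
contact_force: [-1.1, -0.6, -1.5]
gripper_width: 0.0605
11.18 tcp [ 0.5552 -0.2537  0.129 ] rot [ 1.800e+02 -1.000e-01  1.798e+02] F [-1.1 -0.6 -1.5] w 0.0605 q [ -6.  19. -15.  -0. -56.   6.]
```

View pics/o_s6.png

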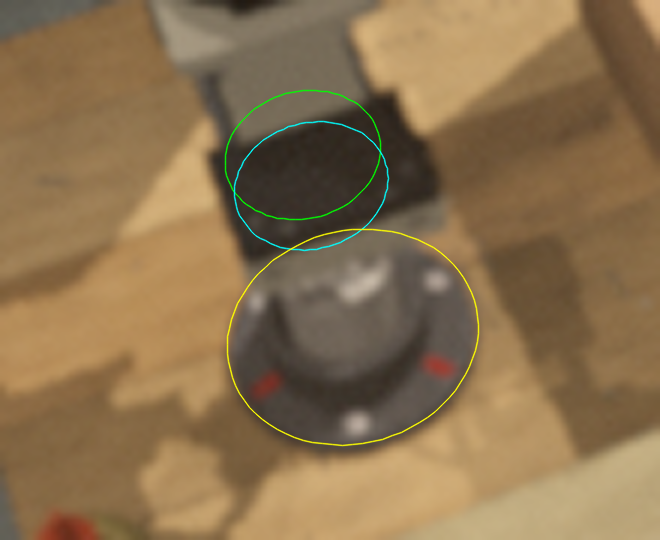

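View pics/o_t6.png

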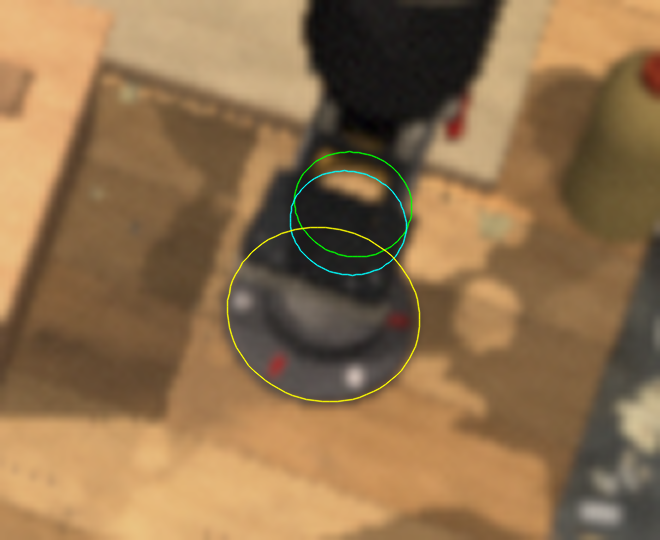

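The brass collar is held (60.5 mm, weight felt). The wide one is visible, concentric on the base. Lowering.

```bash
python3 -m crank '[{"dx":-0.5,"dy":0.5,"dz":20,"wx":0,"wy":0,"wz":0,"hand":40},{"dx":0,"dy":0,"dz":15,"wx":0,"wy":0,"wz":0,"hand":40},{"dx":0,"dy":0,"dz":8,"wx":0,"wy":0,"wz":0,"hand":40},{"dx":0,"dy":0,"dz":10,"wx":0,"wy":0,"wz":0,"hand":40},{"dx":0,"dy":0,"dz":0,"wx":0,"wy":0,"wz":0,"hand":40}]'; python3 -m crank '[{"dx":0,"dy":0,"dz":15,"wx":0,"wy":0,"wz":0,"hand":40},{"dx":0,"dy":0,"dz":13,"wx":0,"wy":0,"wz":0,"hand":40},{"dx":0,"dy":0,"dz":0,"wx":0,"wy":0,"wz":0,"hand":40}]'
```

```text
time_s: 11.9
tcp_pos: [0.5559, -0.2532, 0.0763]
eef_rot: [180.0, -0.1, 179.8]
contact_force: [1.0, -0.8, -1.1]
gripper_width: 0.0604
time_s: 12.28
tcp_pos: [0.5556, -0.2531, 0.0475]
eef_rot: [180.0, -0.1, 179.8]
contact_force: [-0.9, -0.0, -0.4]
gripper_width: 0.0603
```

```bash
python3 -m crank '[{"dx":0,"dy":0,"dz":4,"wx":0,"wy":0,"wz":0,"hand":40},{"dx":0,"dy":0,"dz":0,"wx":0,"wy":0,"wz":0,"hand":40},{"dx":0,"dy":0,"dz":0,"wx":0,"wy":0,"wz":0,"hand":100},{"dx":0,"dy":0,"dz":0,"wx":0,"wy":0,"wz":0,"hand":100},{"dx":0,"dy":0,"dz":0,"wx":0,"wy":0,"wz":0,"hand":100}]'; python3 -m crank '[{"dx":0,"dy":0,"dz":-25,"wx":0,"wy":0,"wz":0,"hand":100},{"dx":0,"dy":0,"dz":-55,"wx":0,"wy":0,"wz":0,"hand":100},{"dx":0,"dy":0,"dz":-60,"wx":0,"wy":0,"wz":0,"hand":100},{"dx":0,"dy":0,"dz":-60,"wx":0,"wy":0,"wz":0,"hand":100},{"dx":0,"dy":40,"dz":-15,"wx":0,"wy":0,"wz":0,"hand":100},{"dx":0,"dy":60,"dz":0,"wx":0,"wy":0,"wz":0,"hand":100},{"dx":0,"dy":60,"dz":0,"wx":0,"wy":0,"wz":0,"hand":100},{"dx":0,"dy":0,"dz":0,"wx":0,"wy":0,"wz":0,"hand":100}]'
python3 - <<'E'
from h import *
st();snap("side","pics/s7.png");snap("top","pics/t7.png")
x,y=.5557,-.2532
for n,f in(("side","s7"),("top","t7")):
    C=[(circ(x,y,.031,.060),(0,255,0)),(circ(x,y,.035,.038),(255,255,0)),(circ(x,y,.054,.01),(0,255,255))]
    c=proj(n,[.556,-.2535,.06]).astype(int)
    overlay(f"pics/{f}.png",n,C,f"pics/o_{f}.png",(c[0]-40,c[1]-35,80,70))
E
```

```text
time_s: 12.9
tcp_pos: [0.5566, -0.2533, 0.0454]
eef_rot: [-180.0, 0.0, 179.8]
contact_force: [0.8, -0.3, -0.6]
gripper_width: 0.084
time_s: 13.9
tcp_pos: [0.557, -0.0899, 0.2607]
eef_rot: [180.0, 0.1, -179.9]
contact_force: [0.9, -0.2, 0.1]
gripper_width: 0.0874
13.9 tcp [ 0.557  -0.0899  0.2607] rot [ 1.800e+02  1.000e-01 -1.799e+02] F [ 0.9 -0.2  0.1] w 0.0874 q [ 11.   9. -11.  -0. -70. -11.]
```

View pics/o_s7.png

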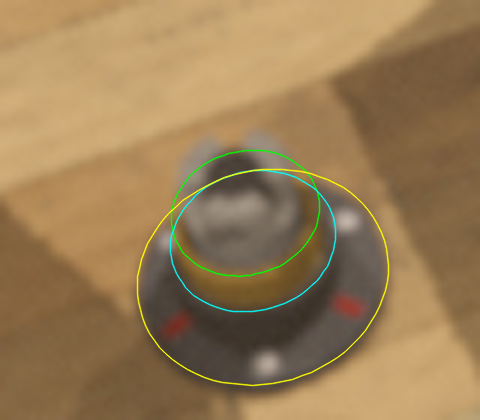

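View pics/t7.png

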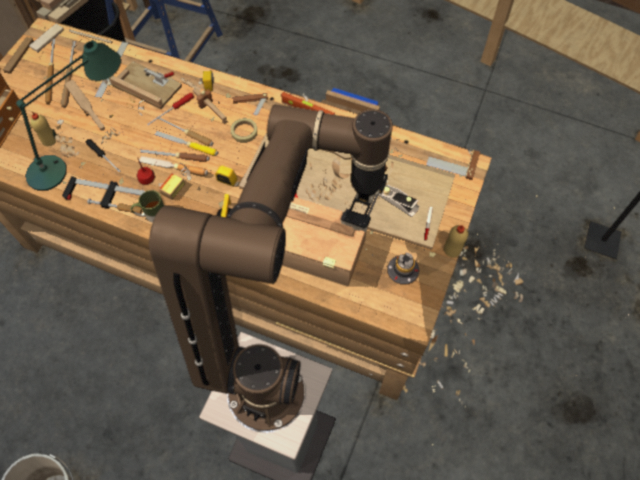

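View pics/s7.png

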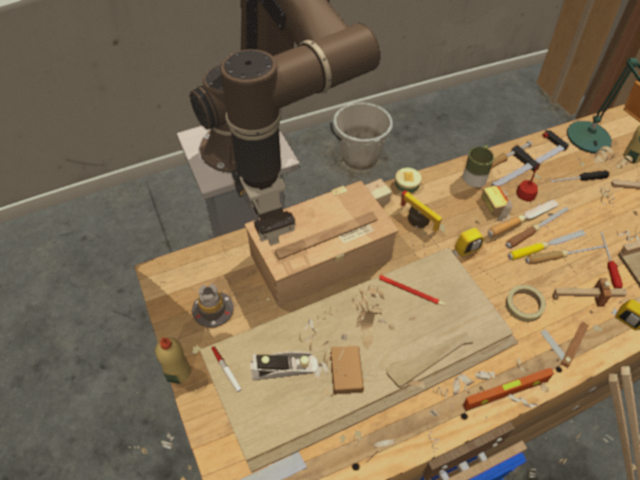

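View pics/o_t7.png

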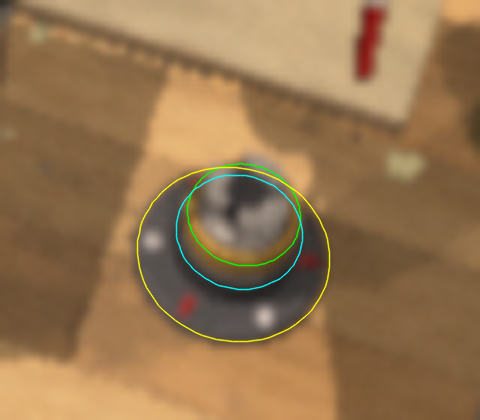

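Both collars are home: the brass band shows inside its predicted outline, sitting on the dark one. Next I fit the cap's position and yaw from the earliest clean pictures, and the slot yaw from the red marks.

```bash
cat > m2.py <<'E'
from h import *
def box(x,y,yaw,x0,x1,hw,z0,z1):
    c,s=np.cos(yaw),np.sin(yaw); P=[]
    for a in(x0,x1):
        for b in(-hw,hw):
            for z in(z0,z1): P.append((x+a*c-b*s,y+a*s+b*c,z))
    return P
def curves(n,p):
    x,y,w=p
    return [(hull(n,box(x,y,w,-.07,.07,.008,.064,.0641)),1),(hull(n,box(x,y,w,-.07,.07,.008,.04,.064)),.5)]
def cup(n,p): return hull(n,np.r_[circ(p[0],p[1],.033,0),circ(p[0],p[1],.033,.036)])
def fitcap(src,n,p0):
    g1=grads(src,lambda i:i[...,2]-i[...,0]); g2=grads(src,lambda i:i.mean(2))
    def sc(p):
        return -(sum(w*gscore(*g1,c)[0] for c,w in curves(n,p))+.3*gscore(*g2,cup(n,p))[0])
    best=min(((sc((p0[0]+a,p0[1]+b,p0[2]+c)),(p0[0]+a,p0[1]+b,p0[2]+c)) for a in np.arange(-.012,.013,.003) for b in np.arange(-.012,.013,.003) for c in np.radians(np.arange(-18,19,3))),key=lambda t:t[0])
    q=np.array(best[1]); r=minimize(sc,q,method="Nelder-Mead",options=dict(initial_simplex=[q,q+[.002,0,0],q+[0,.002,0],q+[0,0,.03]],xatol=5e-5))
    return r.x,-r.fun
if __name__=="__main__":
    for n,px in(("side",[(405.2,191.7),(441.5,218.7)]),("top",[(222.4,227),(227.2,194.4)])):
        a,b=[onz(n,p,.064) for p in px]; d=a-b; print(n,(a+b)/2,np.linalg.norm(d),np.degrees(np.arctan2(d[1],d[0])))
    for n,src in(("side","pics/side0.png"),("top","pics/top0.png")):
        r,f=fitcap(src,n,(.513,.394,np.radians(-163))); print(n,r[:2],np.degrees(r[2]),f)
        x,y,w=r
        T=np.array(box(x,y,w,-.07,.07,.008,.064,.064))[[0,2,6,4]]
        C=[(T,(0,255,0)),(circ(x,y,.033,.0),(255,255,0)),(circ(x,y,.033,.036),(255,0,255))]
        c=proj(n,[.513,.39,.03]).astype(int)
        overlay(src,n,C,f"pics/cap_{n}.png",(c[0]-30,c[1]-30,60,60),8)
    c=proj("top",[.556,-.2535,.06]).astype(int)
    for n,src,p in(("top","t7",(187,305)),("top","t7",(310,262)),("side","s7",(177,325)),("side","s7",(349,306))):
        c=proj(n,[.556,-.2535,.06]).astype(int)
        px=np.array(p)/6+[c[0]-40,c[1]-35]-.4
        m=onz(n,px,.01)[:2]; o=np.array([.5556,-.252] if n=="top" else [.5556,-.2543]); d=m-o
        print(n,m,np.hypot(*d),np.degrees(np.arctan2(d[1],d[0])))
E
python3 m2.py
```

```text
side [0.50863366 0.38759054 0.064     ] 0.13588143527954494 -161.51058749769416
top [0.50636514 0.38335024 0.064     ] 0.13022231704763745 -160.67877913857774
side [0.50587303 0.38293064] -162.21712280575818 3571.5644830449396
top [0.50463893 0.38675884] -161.12407295619187 4333.692810118565
top [ 0.51558563 -0.23979569] 0.04183413764742536 163.03839197379708
top [ 0.56657852 -0.29505995] 0.044437447716290206 -75.69665899224074
side [ 0.56527738 -0.29445175] 0.04130151300658553 -76.44901478581049
side [ 0.58555642 -0.22385629] 0.042710727200405675 45.462238281012745
```

```bash
python3 -c "
import cv2,numpy as np
cv2.imwrite('pics/cap2.png',cv2.resize(np.hstack([cv2.imread('pics/cap_side.png'),cv2.imread('pics/cap_top.png')]),(800,400)))"
```

```text
(no output)
```

View pics/cap2.png

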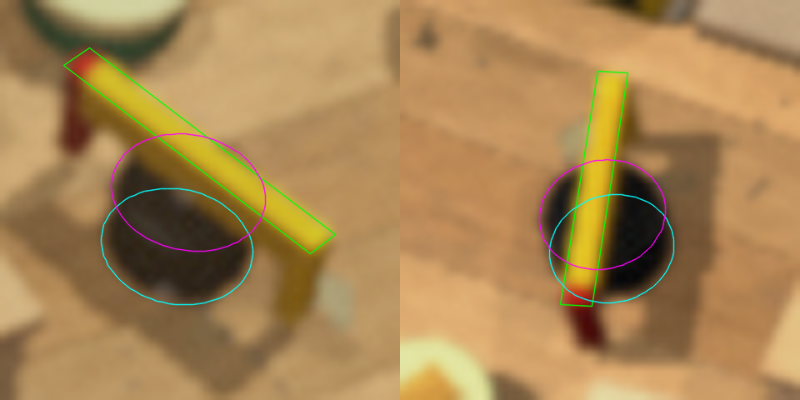

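The fits agree across both cameras: cap ≈(0.5055,0.385) with yaw ≈-161.7°, slots at ≈44.7/164.7/-75.3°. I'll use grasp yaw -71.7° (jaws across the bar), which keeps joint 6 well inside its range for the later push.

```bash
python3 -c "
from h import *
st();plan([.5055,.385,.20],-71.7,11)"
```

```text
14.0 tcp [ 0.557  -0.0926  0.2604] rot [-180.     0.   179.9] F [ 0.1  0.8 -0.5] w 0.0878 q [ 10.   9. -11.   0. -70. -10.]
[{'dx': 4.5, 'dy': 43.5, 'dz': 5.5, 'wz': -9.9}, {'dx': -3.0, 'dy': 43.5, 'dz': 5.5, 'wz': -9.9}, {'dx': -10.0, 'dy': 42.5, 'dz': 5.5, 'wz': -9.9}, {'dx': -17.5, 'dy': 40.0, 'dz': 5.5, 'wz': -9.9}, {'dx': -24.0, 'dy': 36.5, 'dz': 5.5, 'wz': -9.9}, {'dx': -30.0, 'dy': 32.0, 'dz': 5.5, 'wz': -9.9}, {'dx': -35.0, 'dy': 26.0, 'dz': 5.5, 'wz': -9.9}, {'dx': -39.0, 'dy': 20.0, 'dz': 5.5, 'wz': -9.9}, {'dx': -41.5, 'dy': 13.0, 'dz': 5.5, 'wz': -9.9}, {'dx': -43.5, 'dy': 5.5, 'dz': 5.5, 'wz': -9.9}]
[{'dx': -43.5, 'dy': -2.5, 'dz': 5.5, 'wz': -9.9}]
end [0.5057 0.3852 0.1999] [-180.    -0.   -71.2]
```

```bash
python3 -m crank '[{"dx":4.5,"dy":43.5,"dz":5.5,"wx":0,"wy":0,"wz":-9.85,"hand":100},{"dx":-3,"dy":43.5,"dz":5.5,"wx":0,"wy":0,"wz":-9.85,"hand":100},{"dx":-10,"dy":42.5,"dz":5.5,"wx":0,"wy":0,"wz":-9.85,"hand":100},{"dx":-17.5,"dy":40,"dz":5.5,"wx":0,"wy":0,"wz":-9.85,"hand":100},{"dx":-24,"dy":36.5,"dz":5.5,"wx":0,"wy":0,"wz":-9.85,"hand":100},{"dx":-30,"dy":32,"dz":5.5,"wx":0,"wy":0,"wz":-9.85,"hand":80},{"dx":-35,"dy":26,"dz":5.5,"wx":0,"wy":0,"wz":-9.85,"hand":60},{"dx":-39,"dy":20,"dz":5.5,"wx":0,"wy":0,"wz":-9.85,"hand":60},{"dx":-41.5,"dy":13,"dz":5.5,"wx":0,"wy":0,"wz":-9.85,"hand":60},{"dx":-43.5,"dy":5.5,"dz":5.5,"wx":0,"wy":0,"wz":-9.85,"hand":60}]'; python3 -m crank '[{"dx":-43.5,"dy":-2.5,"dz":5.5,"wx":0,"wy":0,"wz":-9.85,"hand":60},{"dx":0,"dy":0,"dz":0,"wx":0,"wy":0,"wz":0,"hand":60},{"dx":0,"dy":0,"dz":0,"wx":0,"wy":0,"wz":0,"hand":60}]'
python3 - <<'E'
from h import *
st();snap("side","pics/s8.png");snap("top","pics/t8.png")
plan([.5055,.385,.08],-71.7,3)
E
```

```text
time_s: 15.25
tcp_pos: [0.5132, 0.3415, 0.2048]
eef_rot: [180.0, -0.0, -81.5]
contact_force: [0.1, 0.4, -0.1]
gripper_width: 0.0531
time_s: 15.62
tcp_pos: [0.5093, 0.3837, 0.1991]
eef_rot: [180.0, -0.0, -72.0]
contact_force: [-0.3, -0.0, 1.2]
gripper_width: 0.0524
15.62 tcp [0.5093 0.3837 0.1991] rot [180.  -0. -72.] F [-0.3 -0.   1.2] w 0.0524 q [ 55.  18.  -7.   0. -65.  54.]
[{'dx': -1.0, 'dy': 1.0, 'dz': 40.0, 'wz': -0.1}, {'dx': -1.0, 'dy': 1.0, 'dz': 40.0, 'wz': -0.1}, {'dx': -0.5, 'dy': 1.0, 'dz': 39.5, 'wz': -0.1}]
end [0.5056 0.3849 0.0802] [-180.    -0.   -71.7]
```

View pics/s8.png

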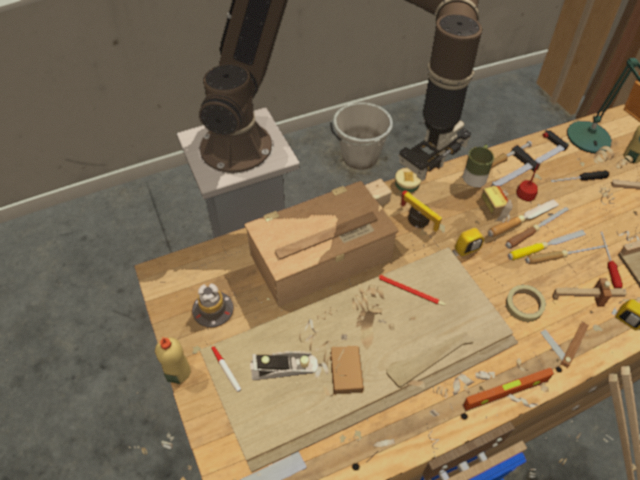

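View pics/t8.png

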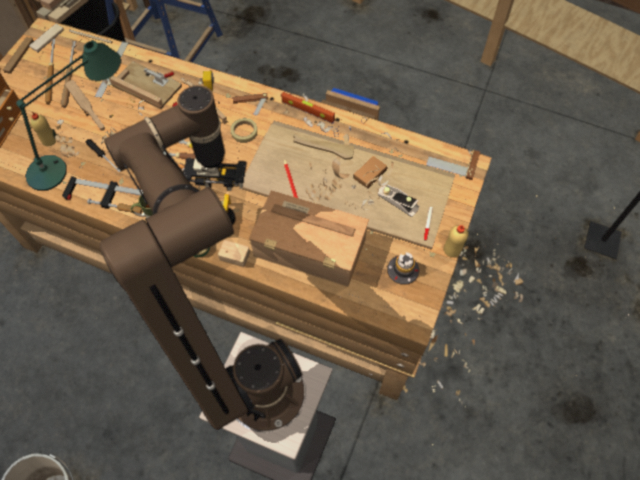

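The cap is undisturbed at (422,210) in the side view, and the gripper is above it. Descending.

```bash
python3 -m crank '[{"dx":0,"dy":0,"dz":40,"wx":0,"wy":0,"wz":0,"hand":60},{"dx":0,"dy":0,"dz":40,"wx":0,"wy":0,"wz":0,"hand":60},{"dx":0,"dy":0,"dz":40,"wx":0,"wy":0,"wz":0,"hand":60},{"dx":0,"dy":0,"dz":0,"wx":0,"wy":0,"wz":0,"hand":60},{"dx":0,"dy":0,"dz":0,"wx":0,"wy":0,"wz":0,"hand":60}]'
python3 - <<'E'
from h import *
snap("side","pics/s9.png");st();plan([.5055,.385,.043],-71.7,2)
s,p,R=pose()
c=proj("side",[.505,.385,.03]).astype(int)
overlay("pics/s9.png","side",[(np.array([p+R.apply([a,b,0]) for a,b in((.026,.0095),(.026,-.0095),(-.026,-.0095),(-.026,.0095))]),(0,255,0))],"pics/o9.png",(c[0]-45,c[1]-40,90,80),8)
E
```

```text
time_s: 16.35
tcp_pos: [0.5097, 0.385, 0.0814]
eef_rot: [-179.9, 0.0, -71.9]
contact_force: [0.2, 0.2, 0.5]
gripper_width: 0.0526
16.4 tcp [0.5099 0.3854 0.0819] rot [-1.798e+02  1.000e-01 -7.180e+01] F [-0.1  0.6  0.5] w 0.0524 q [ 55.  24. -14.   0. -51.  54.]
[{'dx': -0.5, 'dy': 2.0, 'dz': 19.5, 'wx': -0.1, 'wz': -0.1}, {'dx': -0.5, 'dy': 2.5, 'dz': 19.5, 'wx': -0.1, 'wz': -0.1}]
end [0.5054 0.385  0.0429] [ 1.80e+02  1.00e-01 -7.16e+01]
```

View pics/o9.png

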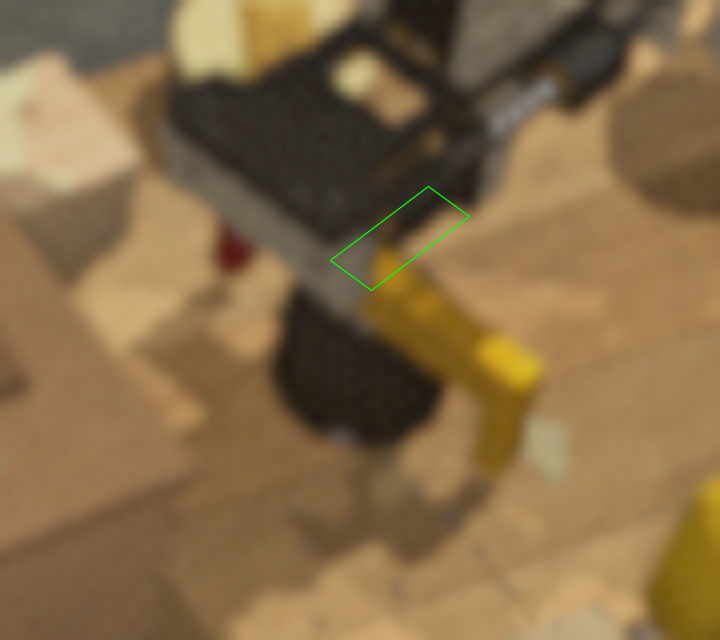

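```bash
python3 -m crank '[{"dx":-0.5,"dy":2.5,"dz":18,"wx":0,"wy":0,"wz":0,"hand":60},{"dx":-0.5,"dy":2,"dz":20,"wx":0,"wy":0,"wz":0,"hand":60},{"dx":0,"dy":0,"dz":0,"wx":0,"wy":0,"wz":0,"hand":60},{"dx":0,"dy":0,"dz":0,"wx":0,"wy":0,"wz":0,"hand":60}]' 30; python3 -m crank '[{"dx":0,"dy":0,"dz":0,"wx":0,"wy":0,"wz":0,"hand":25},{"dx":0,"dy":0,"dz":0,"wx":0,"wy":0,"wz":0,"hand":10},{"dx":0,"dy":0,"dz":0,"wx":0,"wy":0,"wz":0,"hand":0},{"dx":0,"dy":0,"dz":0,"wx":0,"wy":0,"wz":0,"hand":0},{"dx":0,"dy":0,"dz":0,"wx":0,"wy":0,"wz":0,"hand":0}]' 40
```

```text
time_s: 16.9
tcp_pos: [0.5049, 0.3852, 0.0434]
eef_rot: [-179.9, 0.1, -71.8]
contact_force: [1.4, 0.0, 0.5]
gripper_width: 0.0523
time_s: 17.52
tcp_pos: [0.5041, 0.3845, 0.0416]
eef_rot: [-180.0, 0.0, -71.8]
contact_force: [0.1, 0.7, -0.2]
gripper_width: 0.0159
```

Gripped at 15.9 mm, the bar's width. I'll lift and carry over the box, turning toward the slot yaw.

```bash
python3 -m crank '[{"dx":0,"dy":0,"dz":-20,"wx":0,"wy":0,"wz":0,"hand":0},{"dx":0,"dy":0,"dz":-45,"wx":0,"wy":0,"wz":0,"hand":0},{"dx":0,"dy":0,"dz":-50,"wx":0,"wy":0,"wz":0,"hand":0},{"dx":0,"dy":0,"dz":-50,"wx":0,"wy":0,"wz":0,"hand":0},{"dx":0,"dy":0,"dz":-40,"wx":0,"wy":0,"wz":0,"hand":0},{"dx":0,"dy":0,"dz":0,"wx":0,"wy":0,"wz":0,"hand":0}]' 40; python3 -c "
from h import *
st();snap('side','pics/s10.png');plan([.5556,-.2532,.24],-105.3,13)"
```

```text
time_s: 18.27
tcp_pos: [0.505, 0.3853, 0.25]
eef_rot: [-179.7, 0.2, -71.8]
contact_force: [-0.1, -0.4, -4.8]
gripper_width: 0.0157
18.27 tcp [0.505  0.3853 0.25  ] rot [-179.7    0.2  -71.8] F [-0.1 -0.4 -4.8] w 0.0157 q [ 55.  16.  -3.   0. -71.  53.]
[{'dx': 48.0, 'dy': 11.5, 'dz': 0.5, 'wz': 2.6}, {'dx': 48.5, 'dy': 9.5, 'dz': 0.5, 'wz': 2.6}, {'dx': 48.5, 'dy': 7.0, 'dz': 0.5, 'wz': 2.6}, {'dx': 49.0, 'dy': 5.0, 'dz': 0.5, 'wz': 2.6}, {'dx': 49.0, 'dy': 2.5, 'dz': 0.5, 'wz': 2.6}, {'dx': 49.0, 'dy': 0.5, 'dz': 0.5, 'wz': 2.6}, {'dx': 49.0, 'dy': -2.0, 'dz': 0.5, 'wz': 2.6}, {'dx': 49.0, 'dy': -4.0, 'dz': 0.5, 'wz': 2.6}, {'dx': 49.0, 'dy': -6.0, 'dz': 0.5, 'wz': 2.6}, {'dx': 48.5, 'dy': -8.5, 'dz': 0.5, 'wz': 2.6}]
[{'dx': 48.0, 'dy': -10.5, 'dz': 0.5, 'wz': 2.6}, {'dx': 47.5, 'dy': -13.0, 'dz': 0.5, 'wz': 2.6}, {'dx': 47.5, 'dy': -15.0, 'wz': 2.6}]
end [ 0.5557 -0.2534  0.2402] [-1.800e+02  1.000e-01 -1.056e+02]
```

View pics/s10.png

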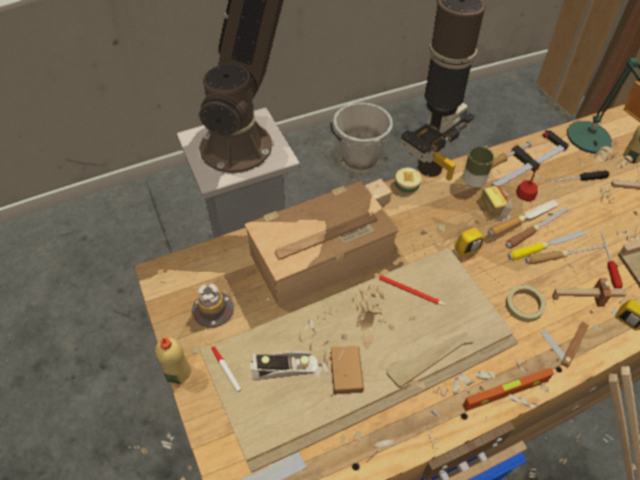

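The cap hangs from the gripper near (436,165) in the side view, and the bystanders are unmoved. Carrying over.

```bash
python3 -m crank '[{"dx":48,"dy":11.5,"dz":0.5,"wx":0,"wy":0,"wz":2.6,"hand":0},{"dx":48.5,"dy":9.5,"dz":0.5,"wx":0,"wy":0,"wz":2.6,"hand":0},{"dx":48.5,"dy":7,"dz":0.5,"wx":0,"wy":0,"wz":2.6,"hand":0},{"dx":49,"dy":5,"dz":0.5,"wx":0,"wy":0,"wz":2.6,"hand":0},{"dx":49,"dy":2.5,"dz":0.5,"wx":0,"wy":0,"wz":2.6,"hand":0},{"dx":49,"dy":0.5,"dz":0.5,"wx":0,"wy":0,"wz":2.6,"hand":0},{"dx":49,"dy":-2,"dz":0.5,"wx":0,"wy":0,"wz":2.6,"hand":0},{"dx":49,"dy":-4,"dz":0.5,"wx":0,"wy":0,"wz":2.6,"hand":0},{"dx":49,"dy":-6,"dz":0.5,"wx":0,"wy":0,"wz":2.6,"hand":0},{"dx":48.5,"dy":-8.5,"dz":0.5,"wx":0,"wy":0,"wz":2.6,"hand":0}]'; python3 -m crank '[{"dx":48,"dy":-10.5,"dz":0.5,"wx":0,"wy":0,"wz":2.6,"hand":0},{"dx":47.5,"dy":-13,"dz":0.5,"wx":0,"wy":0,"wz":2.6,"hand":0},{"dx":47.5,"dy":-15,"dz":0,"wx":0,"wy":0,"wz":2.6,"hand":0},{"dx":0,"dy":0,"dz":0,"wx":0,"wy":0,"wz":0,"hand":0},{"dx":0,"dy":0,"dz":0,"wx":0,"wy":0,"wz":0,"hand":0},{"dx":0,"dy":0,"dz":0,"wx":0,"wy":0,"wz":0,"hand":0}]'
python3 - <<'E'
from h import *
from m2 import fitcap,box
snap("side","pics/s11.png");snap("top","pics/t11.png");st()
for n,f in(("side","s8"),("top","t8"),("side","s11"),("top","t11")):
    try: print(n,f,gfit(f"pics/{f}.png",n,standfn,(.5556,-.2532),span=.006)[0])
    except Exception as e: print(e)
plan([.5556,-.2532,.15],-105.3,2)
E
```

```text
time_s: 19.58
tcp_pos: [0.5426, -0.1074, 0.2394]
eef_rot: [179.8, -0.0, -97.9]
contact_force: [1.1, -0.3, -2.6]
gripper_width: 0.0161
time_s: 20.32
tcp_pos: [0.5555, -0.2526, 0.2398]
eef_rot: [179.9, 0.0, -105.6]
contact_force: [-0.2, 0.7, -2.0]
gripper_width: 0.0158
20.43 tcp [ 0.5559 -0.2526  0.2404] rot [ 180.     0.  -105.5] F [-0.1  0.2 -3.2] w 0.0157 q [ -6.  14.  -7.  -0. -69.  81.]
side s8 [ 0.55618493 -0.25488094]
top t8 [ 0.55477626 -0.25184885]
side s11 [ 0.55610866 -0.25473994]
top t11 [ 0.55433416 -0.25245197]
[{'dx': 0.5, 'dz': 45.0, 'wz': -0.1}, {'dz': 45.5, 'wz': -0.1}]
end [ 0.5558 -0.2531  0.1499] [ 180.     0.  -105.3]
```

View pics/s11.png

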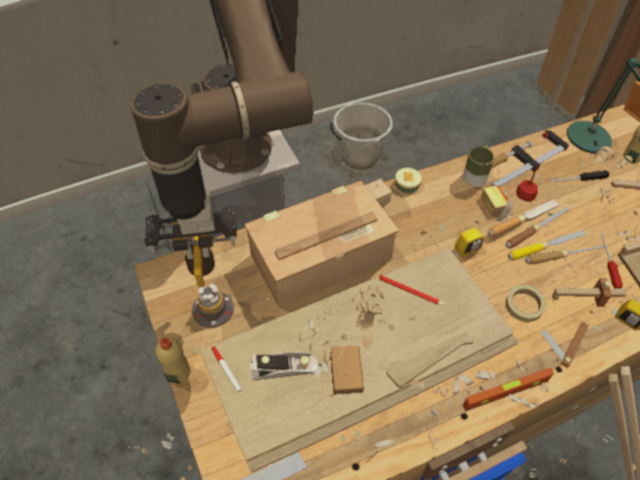

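View pics/t11.png

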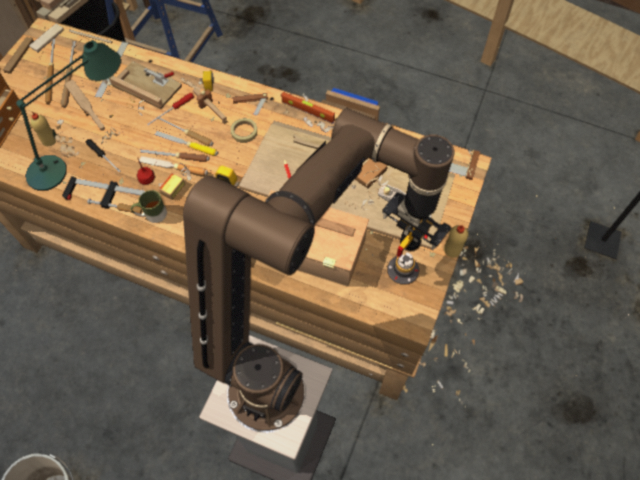

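```bash
python3 -m crank '[{"dx":0.5,"dy":0,"dz":45,"wx":0,"wy":0,"wz":0,"hand":0},{"dx":0,"dy":0,"dz":45,"wx":0,"wy":0,"wz":0,"hand":0},{"dx":0,"dy":0,"dz":5,"wx":0,"wy":0,"wz":0,"hand":0},{"dx":0,"dy":0,"dz":0,"wx":0,"wy":0,"wz":0,"hand":0},{"dx":0,"dy":0,"dz":0,"wx":0,"wy":0,"wz":0,"hand":0}]'
python3 - <<'E'
from h import *
from m2 import box
snap("side","pics/s12.png");snap("top","pics/t12.png");st()
s,p,R=pose(); rim=p[2]-.0416
yaw=np.radians(s["eef_rot"][2]-90)
print(rim)
for n,f,dy in(("side","s12",-.001),("top","t12",.0015)):
    # dy: per-camera y bias at the stand
    x,y=p[0],p[1]+dy
    T=np.array(box(x,y,yaw,-.07,.07,.008,rim+.064,rim+.064))[[0,2,6,4]]
    C=[(T,(0,255,0)),(circ(x,y,.033,rim),(255,255,0)),(circ(x,y,.033,rim+.036),(255,0,255)),(circ(.5555,-.2535+dy,.054,.01),(0,255,255))]
    c=proj(n,[.556,-.2535,.1]).astype(int)
    overlay(f"pics/{f}.png",n,C,f"pics/o_{f}.png",(c[0]-45,c[1]-40,90,80),8)
E
```

```text
time_s: 21.05
tcp_pos: [0.5572, -0.2543, 0.1479]
eef_rot: [-179.8, 0.0, -105.6]
contact_force: [0.7, -0.1, -2.3]
gripper_width: 0.016
21.15 tcp [ 0.5568 -0.2543  0.1474] rot [-179.8    0.  -105.6] F [-0.4 -0.3 -2.1] w 0.0161 q [ -6.  18. -14.   0. -58.  81.]
0.1058193862320331
```

View pics/o_s12.png

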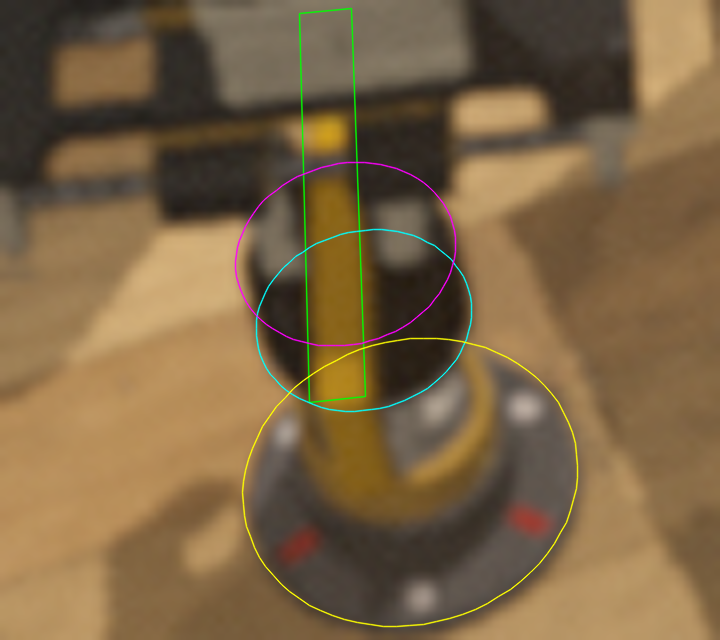

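View pics/o_t12.png

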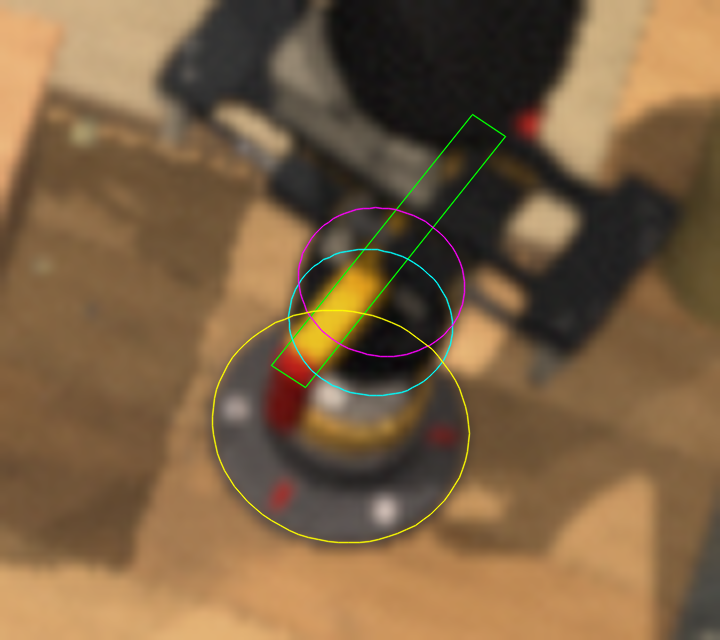

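The cap lines up with the TCP to within about 1 px in both views, bar pointing at the 165° slot. I'll centre it and lower gently, watching the force.

```bash
python3 -m crank '[{"dx":-0.5,"dy":1.5,"dz":10,"wx":0,"wy":0,"wz":0,"hand":0},{"dx":0,"dy":0,"dz":5,"wx":0,"wy":0,"wz":0,"hand":0},{"dx":0,"dy":0,"dz":4,"wx":0,"wy":0,"wz":0,"hand":0},{"dx":0,"dy":0,"dz":0,"wx":0,"wy":0,"wz":0,"hand":0},{"dx":0,"dy":0,"dz":0,"wx":0,"wy":0,"wz":0,"hand":0}]' ; python3 -m crank '[{"dx":0,"dy":0,"dz":4,"wx":0,"wy":0,"wz":0,"hand":0},{"dx":0,"dy":0,"dz":0,"wx":0,"wy":0,"wz":0,"hand":0}]'
```

```text
time_s: 21.78
tcp_pos: [0.5545, -0.2533, 0.1266]
eef_rot: [-180.0, -0.0, -105.6]
contact_force: [-0.0, -0.0, -2.9]
gripper_width: 0.0155
time_s: 22.02
tcp_pos: [0.5542, -0.2531, 0.1222]
eef_rot: [180.0, 0.0, -105.6]
contact_force: [0.8, -0.2, -3.3]
gripper_width: 0.0156
```

The rim is at 81 mm with no contact, so the lugs are in the slots. Continuing to the channel floor.

```bash
python3 -m crank '[{"dx":0,"dy":0,"dz":4,"wx":0,"wy":0,"wz":0,"hand":0},{"dx":0,"dy":0,"dz":4,"wx":0,"wy":0,"wz":0,"hand":0},{"dx":0,"dy":0,"dz":0,"wx":0,"wy":0,"wz":0,"hand":0}]' ; python3 -m crank '[{"dx":0,"dy":0,"dz":2,"wx":0,"wy":0,"wz":0,"hand":0},{"dx":0,"dy":0,"dz":0,"wx":0,"wy":0,"wz":0,"hand":0}]'
```

```text
time_s: 22.4
tcp_pos: [0.5541, -0.2532, 0.114]
eef_rot: [179.9, -0.0, -105.6]
contact_force: [0.0, -0.7, -2.2]
gripper_width: 0.0157
time_s: 22.65
tcp_pos: [0.5544, -0.2532, 0.1124]
eef_rot: [180.0, -0.0, -105.6]
contact_force: [0.2, 0.1, -2.8]
gripper_width: 0.0155
```

```bash
python3 -m crank '[{"dx":0,"dy":0,"dz":1,"wx":0,"wy":0,"wz":0,"hand":0},{"dx":0,"dy":0,"dz":0,"wx":0,"wy":0,"wz":0,"hand":0}]' ; python3 -m crank '[{"dx":0,"dy":0,"dz":1,"wx":0,"wy":0,"wz":0,"hand":0},{"dx":0,"dy":0,"dz":0,"wx":0,"wy":0,"wz":0,"hand":0}]'
```

```text
time_s: 22.9
tcp_pos: [0.5544, -0.2532, 0.1115]
eef_rot: [180.0, 0.0, -105.6]
contact_force: [0.1, 0.2, -2.3]
gripper_width: 0.0156
time_s: 23.15
tcp_pos: [0.5546, -0.2533, 0.111]
eef_rot: [-180.0, -0.0, -105.6]
contact_force: [-1.3, 0.1, 1.2]
gripper_width: 0.0156
```

It touches the floor at TCP 0.111, as predicted. Release and lift.

```bash
python3 -m crank '[{"dx":0,"dy":0,"dz":0,"wx":0,"wy":0,"wz":0,"hand":50},{"dx":0,"dy":0,"dz":0,"wx":0,"wy":0,"wz":0,"hand":50},{"dx":0,"dy":0,"dz":0,"wx":0,"wy":0,"wz":0,"hand":50},{"dx":0,"dy":0,"dz":0,"wx":0,"wy":0,"wz":0,"hand":50},{"dx":0,"dy":0,"dz":-20,"wx":0,"wy":0,"wz":0,"hand":50},{"dx":0,"dy":0,"dz":-40,"wx":0,"wy":0,"wz":0,"hand":50},{"dx":0,"dy":0,"dz":-40,"wx":0,"wy":0,"wz":0,"hand":50},{"dx":0,"dy":0,"dz":0,"wx":0,"wy":0,"wz":0,"hand":0}]'
python3 - <<'E'
from h import *
from m2 import box
snap("side","pics/s13.png");snap("top","pics/t13.png");st()
rim=.0695; yaw=np.radians(164.4)
for n,f,dy in(("side","s13",0),("top","t13",0)):
    x,y=.5555,-.253
    T=np.array(box(x,y,yaw,-.07,.07,.008,rim+.064,rim+.064))[[0,2,6,4]]
    C=[(T,(0,255,0)),(circ(x,y,.033,rim),(255,255,0)),(circ(.5555,-.2535+dy,.054,.01),(0,255,255))]
    c=proj(n,[.556,-.2535,.08]).astype(int)
    overlay(f"pics/{f}.png",n,C,f"pics/o_{f}.png",(c[0]-45,c[1]-40,90,80),8)
E
```

```text
time_s: 24.15
tcp_pos: [0.5564, -0.2538, 0.2144]
eef_rot: [-179.6, 0.0, -105.6]
contact_force: [0.0, 0.4, -0.1]
gripper_width: 0.0383
24.25 tcp [ 0.5544 -0.2531  0.2108] rot [-180.     0.  -105.6] F [ 0.4  0.5 -0.6] w 0.0309 q [ -6.  15.  -9.  -0. -66.  81.]
```

View pics/o_s13.png

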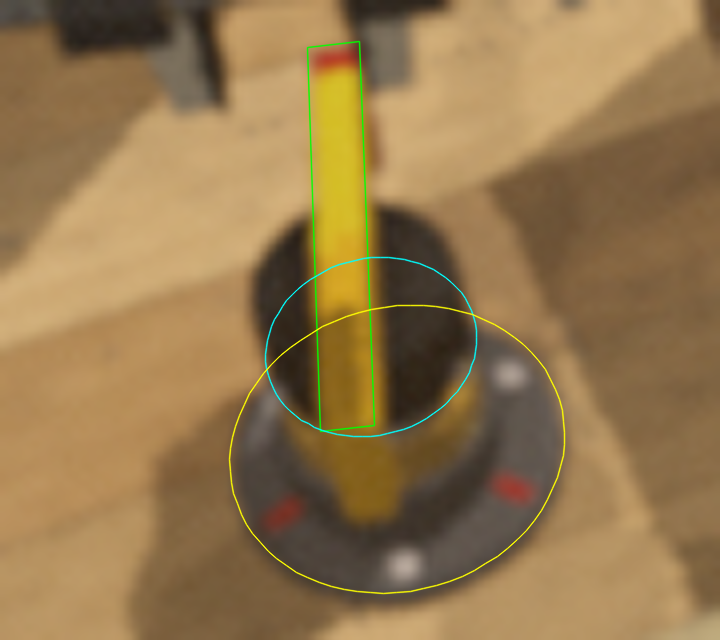

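View pics/o_t13.png

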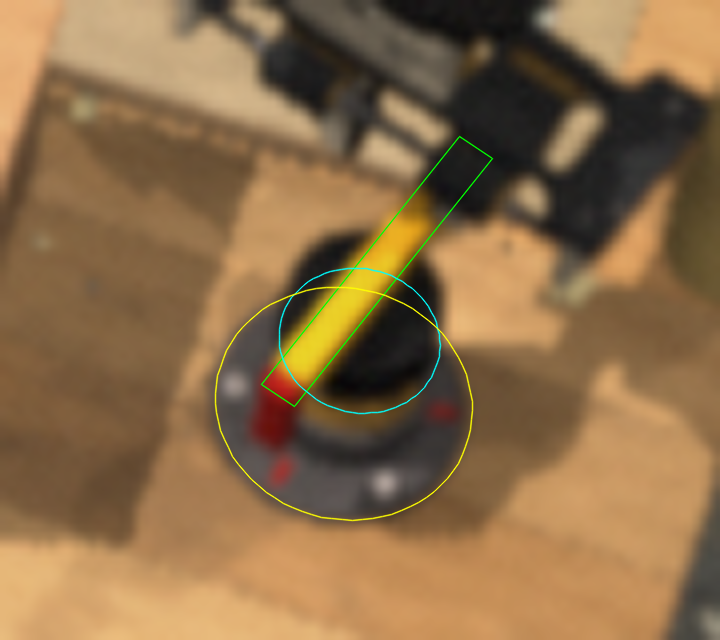

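The cap hangs level in the slots at the predicted height: outlines match, and the red end is at (333,60) in the side crop. The push now uses closed fingers behind the red ear with the tip leaning 6° into it, following the arc clockwise. I'll work out the approach rows.

```bash
cat > push.py <<'E'
from h import *
S=np.array([.5552,-.2533])
def tgt(phi,off,z,r=.063,tilt=6,b=.029):
    f=np.radians(phi); rh=np.array([np.cos(f),np.sin(f)]); t=np.array([np.sin(f),-np.cos(f)])
    p=S+r*rh-(b+off)*t
    R=Ro.from_euler("xyz",[180,0,phi+90],degrees=True)*Ro.from_rotvec([0,-tilt,0],degrees=True)
    return np.r_[p,z],R
def seq(targets,start=None,q=.1):
    """targets: list of ((p,R),nrows)"""
    s,p,R=pose()
    if start is not None: p,R=start
    out=[]
    for (pt,Rt),n in targets:
        for i in range(n):
            d=R.inv().apply((pt-p)*1000/(n-i)); w=(R.inv()*Rt).as_rotvec(degrees=True)/(n-i)
            d=np.round(d/q)*q; w=np.round(w,1); p=p+R.apply(d)/1000; R=R*Ro.from_rotvec(w,degrees=True)
            out.append(dict(zip(("dx","dy","dz","wx","wy","wz"),[round(float(v)+0,1) for v in (*d,*w)]))|{"hand":0})
    for i in range(0,len(out),10): print(json.dumps(out[i:i+10]))
    print("end",np.round(p,4),np.round(R.as_euler("xyz",degrees=True),1))
E
python3 -c "
from push import *
st();seq([(tgt(164.5,.02,.15),3),(tgt(164.5,.02,.081),2)],q=.5)"
```

```text
24.25 tcp [ 0.5544 -0.2531  0.2108] rot [-180.     0.  -105.6] F [ 0.4  0.5 -0.6] w 0.0309 q [ -6.  15.  -9.  -0. -66.  81.]
[{"dx": 16.5, "dy": 20.5, "dz": 20.0, "wx": 0.0, "wy": -2.0, "wz": 0.0, "hand": 0}, {"dx": 17.0, "dy": 21.0, "dz": 20.0, "wx": 0.0, "wy": -2.0, "wz": -0.1, "hand": 0}, {"dx": 17.5, "dy": 20.5, "dz": 19.0, "wx": -0.1, "wy": -2.0, "wz": 0.0, "hand": 0}, {"dx": 3.5, "dy": 0.0, "dz": 34.5, "wx": 0.0, "wy": 0.0, "wz": 0.0, "hand": 0}, {"dx": 4.0, "dy": 0.0, "dz": 34.0, "wx": 0.0, "wy": 0.0, "wz": 0.0, "hand": 0}]
end [ 0.4815 -0.2838  0.081 ] [ 180.     6.  -105.5]
```

```bash
python3 -m crank '[{"dx":16.5,"dy":20.5,"dz":20,"wx":0,"wy":-2,"wz":0,"hand":0},{"dx":17,"dy":21,"dz":20,"wx":0,"wy":-2,"wz":0,"hand":0},{"dx":17.5,"dy":20.5,"dz":19,"wx":0,"wy":-2,"wz":0,"hand":0},{"dx":0,"dy":0,"dz":0,"wx":0,"wy":0,"wz":0,"hand":0},{"dx":3.5,"dy":0,"dz":34.5,"wx":0,"wy":0,"wz":0,"hand":0},{"dx":4,"dy":0,"dz":34,"wx":0,"wy":0,"wz":0,"hand":0},{"dx":0,"dy":0,"dz":0,"wx":0,"wy":0,"wz":0,"hand":0},{"dx":0,"dy":0,"dz":0,"wx":0,"wy":0,"wz":0,"hand":0}]'
python3 - <<'E'
from push import *
snap("side","pics/s14.png");snap("top","pics/t14.png");st()
seq([(tgt(164.5,.008,.081),1)])
ims=[]
for n,f in(("side","s14"),("top","t14")):
    c=proj(n,[.54,-.26,.08]).astype(int)
    overlay(f"pics/{f}.png",n,[],f"pics/o_{f}.png",(c[0]-50,c[1]-50,100,100),4); ims.append(cv2.imread(f"pics/o_{f}.png"))
cv2.imwrite("pics/x14.png",np.hstack(ims))
E
```

```text
time_s: 25.25
tcp_pos: [0.4823, -0.2841, 0.0818]
eef_rot: [-180.0, 6.0, -105.6]
contact_force: [-0.1, -0.3, -0.2]
gripper_width: 0.0006
25.35 tcp [ 0.4826 -0.2842  0.0824] rot [-179.9    6.  -105.6] F [-0.  -0.1  0.9] w 0.0001 q [-15.  19. -20.  -8. -51.  94.]
[{"dx": -11.9, "dy": 1.3, "dz": 2.6, "wx": -0.1, "wy": 0.0, "wz": -0.1, "hand": 0}]
end [ 0.4846 -0.2722  0.081 ] [-180.     6.  -105.5]
```

View pics/x14.png

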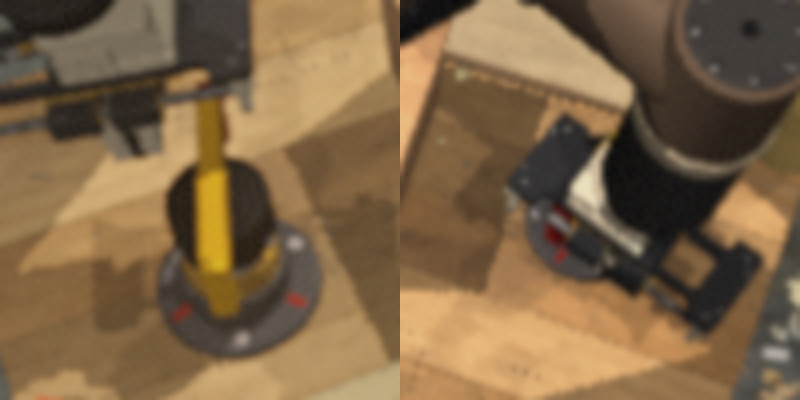

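The fingertips are beside the red ear with a clear gap, left of the bar in the side view. Now the contact and the first part of the turn.

```bash
python3 -c "
from push import *
seq([(tgt(164.5,.002,.081),3),(tgt(159,0,.081),1),(tgt(154,0,.081),1),(tgt(149,0,.081),1),(tgt(144,0,.081),1)])"
```

```text
[{"dx": -6.0, "dy": 0.4, "dz": 1.1, "wx": 0.0, "wy": 0.0, "wz": 0.0, "hand": 0}, {"dx": -5.9, "dy": 0.5, "dz": 1.1, "wx": -0.1, "wy": 0.0, "wz": 0.0, "hand": 0}, {"dx": -6.0, "dy": 0.4, "dz": 1.1, "wx": 0.0, "wy": 0.0, "wz": -0.1, "hand": 0}, {"dx": -8.1, "dy": 2.5, "dz": 0.8, "wx": 0.5, "wy": 0.0, "wz": 5.5, "hand": 0}, {"dx": -5.6, "dy": 2.3, "dz": 0.6, "wx": 0.6, "wy": 0.0, "wz": 5.0, "hand": 0}, {"dx": -5.6, "dy": 2.3, "dz": 0.6, "wx": 0.5, "wy": 0.0, "wz": 4.9, "hand": 0}, {"dx": -5.5, "dy": 2.3, "dz": 0.6, "wx": 0.5, "wy": 0.0, "wz": 5.0, "hand": 0}]
end [ 0.4872 -0.2398  0.081 ] [-180.    6. -126.]
```

```bash
python3 -m crank '[{"dx":-6,"dy":0.5,"dz":1,"wx":0,"wy":0,"wz":0,"hand":0},{"dx":-6,"dy":0.5,"dz":1,"wx":0,"wy":0,"wz":0,"hand":0},{"dx":-6,"dy":0.5,"dz":1,"wx":0,"wy":0,"wz":0,"hand":0},{"dx":0,"dy":0,"dz":0,"wx":0,"wy":0,"wz":0,"hand":0}]'; python3 -m crank '[{"dx":-8,"dy":2.5,"dz":0.8,"wx":0.5,"wy":0,"wz":5.5,"hand":0},{"dx":-5.5,"dy":2.5,"dz":0.6,"wx":0.5,"wy":0,"wz":5,"hand":0},{"dx":0,"dy":0,"dz":0,"wx":0,"wy":0,"wz":0,"hand":0}]'; python3 -m crank '[{"dx":-5.5,"dy":2.5,"dz":0.6,"wx":0.5,"wy":0,"wz":5,"hand":0},{"dx":-5.5,"dy":2.5,"dz":0.6,"wx":0.5,"wy":0,"wz":5,"hand":0},{"dx":0,"dy":0,"dz":0,"wx":0,"wy":0,"wz":0,"hand":0}]'
python3 - <<'E'
from push import *
snap("side","pics/s15.png");snap("top","pics/t15.png");st()
ims=[]
for n,f in(("side","s15"),("top","t15")):
    c=proj(n,[.54,-.26,.08]).astype(int)
    overlay(f"pics/{f}.png",n,[],f"pics/o_{f}.png",(c[0]-50,c[1]-50,100,100),4); ims.append(cv2.imread(f"pics/o_{f}.png"))
cv2.imwrite("pics/x15.png",np.hstack(ims))
E
```

```text
time_s: 25.85
tcp_pos: [0.4851, -0.2654, 0.0799]
eef_rot: [-180.0, 6.0, -105.6]
contact_force: [-0.4, -0.2, 0.6]
gripper_width: 0.0001
time_s: 26.22
tcp_pos: [0.4842, -0.2513, 0.0799]
eef_rot: [179.9, 6.0, -116.1]
contact_force: [-0.0, -0.5, -0.5]
gripper_width: 0.0003
time_s: 26.6
tcp_pos: [0.4853, -0.2394, 0.0799]
eef_rot: [179.9, 6.0, -126.1]
contact_force: [0.2, -0.5, -0.0]
gripper_width: 0.0006
26.7 tcp [ 0.4854 -0.2396  0.0798] rot [ 179.9    6.  -126.1] F [-0.2 -0.8 -1.1] w 0.0002 q [-10.  16. -25.  -7. -47.  69.]
```

View pics/x15.png

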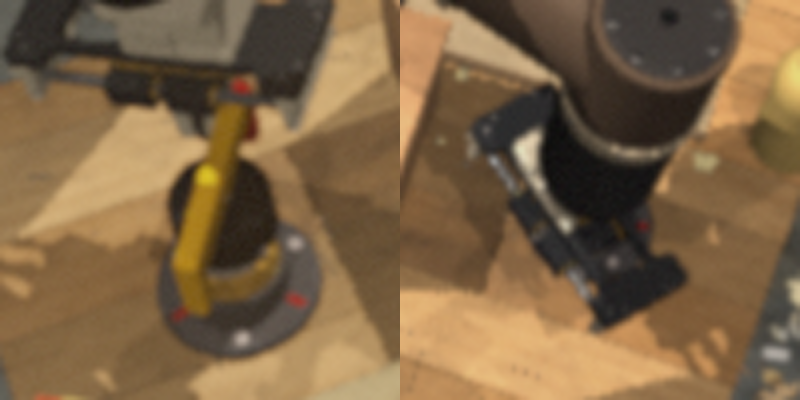

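The bar is turning clockwise, its yellow end swinging toward the bottom left, with negligible force. Continuing.

```bash
python3 -c "
from push import *
seq([(tgt(a,0,.0805),1) for a in (138,132,126,120,114)])"
```

```text
[{"dx": -7.7, "dy": 1.2, "dz": 0.1, "wx": 0.8, "wy": 0.0, "wz": 5.9, "hand": 0}, {"dx": -6.7, "dy": 2.7, "dz": 0.7, "wx": 0.6, "wy": 0.0, "wz": 6.0, "hand": 0}, {"dx": -6.7, "dy": 2.7, "dz": 0.7, "wx": 0.6, "wy": 0.0, "wz": 5.9, "hand": 0}, {"dx": -6.7, "dy": 2.7, "dz": 0.7, "wx": 0.6, "wy": 0.0, "wz": 6.0, "hand": 0}, {"dx": -6.8, "dy": 2.7, "dz": 0.7, "wx": 0.6, "wy": 0.0, "wz": 6.0, "hand": 0}]
end [ 0.5031 -0.2075  0.0805] [ 180.    6. -156.]
```

```bash
python3 -m crank '[{"dx":-7.5,"dy":1.5,"dz":0.2,"wx":0.6,"wy":0,"wz":6,"hand":0},{"dx":-6.7,"dy":2.7,"dz":0.7,"wx":0.6,"wy":0,"wz":6,"hand":0},{"dx":-6.7,"dy":2.7,"dz":0.7,"wx":0.6,"wy":0,"wz":6,"hand":0},{"dx":0,"dy":0,"dz":0,"wx":0,"wy":0,"wz":0,"hand":0}]'; python3 -m crank '[{"dx":-6.7,"dy":2.7,"dz":0.7,"wx":0.6,"wy":0,"wz":6,"hand":0},{"dx":-6.8,"dy":2.7,"dz":0.7,"wx":0.6,"wy":0,"wz":6,"hand":0},{"dx":0,"dy":0,"dz":0,"wx":0,"wy":0,"wz":0,"hand":0}]'
python3 - <<'E'
from push import *
snap("side","pics/s16.png");snap("top","pics/t16.png");st()
ims=[]
for n,f in(("side","s16"),("top","t16")):
    c=proj(n,[.54,-.26,.08]).astype(int)
    overlay(f"pics/{f}.png",n,[],f"pics/o_{f}.png",(c[0]-50,c[1]-50,100,100),4); ims.append(cv2.imread(f"pics/o_{f}.png"))
cv2.imwrite("pics/x16.png",np.hstack(ims))
seq([(tgt(a,0,.0805),1) for a in (109,105,101,98,95,92)])
E
```

```text
time_s: 27.2
tcp_pos: [0.4943, -0.2191, 0.0804]
eef_rot: [179.8, 5.9, -144.2]
contact_force: [0.1, -0.8, -0.5]
gripper_width: 0.0007
time_s: 27.58
tcp_pos: [0.5029, -0.2074, 0.0804]
eef_rot: [179.8, 5.8, -156.1]
contact_force: [0.1, 0.9, 1.1]
gripper_width: 0.0004
27.68 tcp [ 0.5028 -0.2076  0.0804] rot [ 179.7    5.9 -156.2] F [-0.5  0.8 -0.7] w 0.0005 q [ -4.  15. -28.  -4. -42.  31.]
[{"dx": -5.9, "dy": 2.2, "dz": 0.5, "wx": 0.8, "wy": -0.2, "wz": 4.8, "hand": 0}, {"dx": -4.4, "dy": 1.9, "dz": 0.5, "wx": 0.4, "wy": 0.1, "wz": 4.0, "hand": 0}, {"dx": -4.5, "dy": 1.9, "dz": 0.4, "wx": 0.4, "wy": 0.0, "wz": 4.0, "hand": 0}, {"dx": -3.3, "dy": 1.4, "dz": 0.4, "wx": 0.3, "wy": 0.0, "wz": 3.0, "hand": 0}, {"dx": -3.3, "dy": 1.4, "dz": 0.3, "wx": 0.3, "wy": 0.0, "wz": 2.9, "hand": 0}, {"dx": -3.3, "dy": 1.5, "dz": 0.4, "wx": 0.3, "wy": 0.0, "wz": 3.0, "hand": 0}]
end [ 0.524  -0.1913  0.0805] [ 180.    6. -178.]
```

View pics/x16.png

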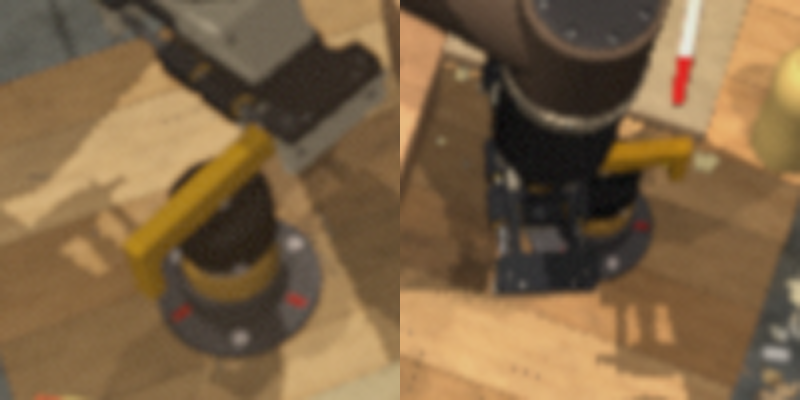

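```bash
python3 -m crank '[{"dx":-5.9,"dy":2.2,"dz":0.5,"wx":0.6,"wy":0,"wz":4.8,"hand":0},{"dx":-4.4,"dy":1.9,"dz":0.5,"wx":0.4,"wy":0,"wz":4,"hand":0},{"dx":0,"dy":0,"dz":0,"wx":0,"wy":0,"wz":0,"hand":0}]'; python3 -m crank '[{"dx":-4.5,"dy":1.9,"dz":0.4,"wx":0.4,"wy":0,"wz":4,"hand":0},{"dx":-3.3,"dy":1.4,"dz":0.4,"wx":0.3,"wy":0,"wz":3,"hand":0},{"dx":0,"dy":0,"dz":0,"wx":0,"wy":0,"wz":0,"hand":0}]'
python3 - <<'E'
from push import *
snap("side","pics/s17.png");snap("top","pics/t17.png");st()
ims=[]
for n,f in(("side","s17"),("top","t17")):
    c=proj(n,[.54,-.26,.08]).astype(int)
    overlay(f"pics/{f}.png",n,[],f"pics/o_{f}.png",(c[0]-50,c[1]-50,100,100),4); ims.append(cv2.imread(f"pics/o_{f}.png"))
cv2.imwrite("pics/x17.png",np.hstack(ims))
E
```

```text
time_s: 28.05
tcp_pos: [0.5109, -0.1999, 0.0804]
eef_rot: [179.8, 5.8, -165.1]
contact_force: [-0.8, -0.1, -0.2]
gripper_width: 0.0007
time_s: 28.42
tcp_pos: [0.5177, -0.1949, 0.0805]
eef_rot: [179.8, 5.8, -172.1]
contact_force: [0.1, 0.4, -0.7]
gripper_width: 0.0004
28.52 tcp [ 0.5176 -0.195   0.0805] rot [ 179.8    5.8 -172.1] F [-0.2  0.4  0.1] w 0.0005 q [ -1.  15. -29.  -2. -41.  10.]
```

View pics/x17.png

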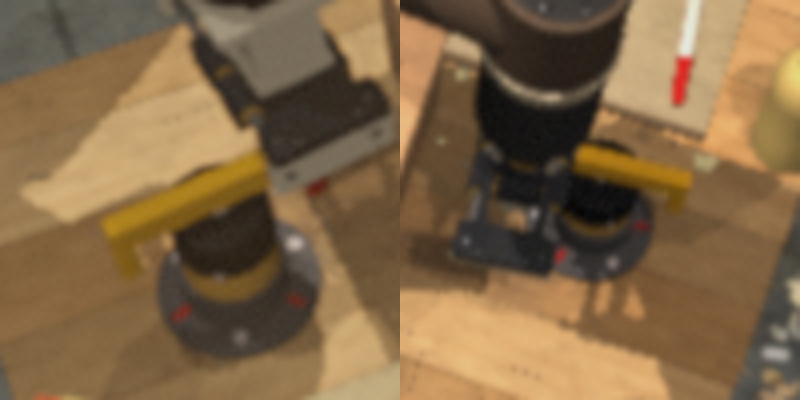

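The bar is about 70° round by eye. One more small nudge, then I'll fit its height and yaw.

```bash
python3 -m crank '[{"dx":-3.3,"dy":1.4,"dz":0.3,"wx":0.3,"wy":0,"wz":3,"hand":0},{"dx":0,"dy":0,"dz":0,"wx":0,"wy":0,"wz":0,"hand":0}]'
cat > fz.py <<'E'
from push import *
from m2 import box
import sys
def run(tag,p0=100):
    out=[]
    for n,dy in(("side",-.001),("top",.0012)):
        src=f"pics/{n}{tag}.png"; snap(n,src)
        g1=grads(src,lambda i:i[...,2]-i[...,0]); g2=grads(src,lambda i:i.mean(2))
        x,y=.5555,-.2533+dy
        def sc(yaw,rim,x,y):
            # free (yellow) half of bar only
            c=hull(n,box(x,y,yaw,-.07,.01,.008,rim+.04,rim+.064)); t=hull(n,box(x,y,yaw,-.07,.01,.008,rim+.064,rim+.0641))
            k=projm(n,circ(x,y,.033,rim))
            return gscore(*g1,c)[0]+gscore(*g1,t)[0]+.5*gscore(*g2,k)[0]
        best=max(((sc(np.radians(a),r,x+dx,y+d),a,r,dx,d) for a in range(p0-20,p0+16,1) for r in np.arange(.055,.075,.001) for dx in(-.003,-.0015,0,.0015,.003) for d in(-.003,-.0015,0,.0015,.003)),key=lambda t:t[0])
        out.append((n,np.round(best,4)))
        x,y=x+best[3],y+best[4];yaw=np.radians(best[1]);rim=best[2]
        T=np.array(box(x,y,yaw,-.07,.07,.008,rim+.064,rim+.064))[[0,2,6,4]]
        c=proj(n,[.54,-.255,.08]).astype(int)
        overlay(src,n,[(T,(0,255,0)),(circ(x,y,.033,rim),(255,255,0))],f"pics/fz_{n}{tag}.png",(c[0]-40,c[1]-40,80,80),5)
    cv2.imwrite(f"pics/fz{tag}.png",np.hstack([cv2.imread(f"pics/fz_{n}{tag}.png") for n in("side","top")]))
    for o in out: print(*o)
    st()
run(sys.argv[1],int(sys.argv[2]))
E
python3 fz.py 18 98
```

```text
time_s: 28.78
tcp_pos: [0.5208, -0.193, 0.0805]
eef_rot: [179.8, 5.8, -175.2]
contact_force: [0.6, 0.1, -0.1]
gripper_width: 0.0005
side [ 2.7742525e+03  9.7000000e+01  5.5000000e-02 -3.0000000e-03
  1.5000000e-03]
top [ 2.7247047e+03  9.5000000e+01  6.7000000e-02 -3.0000000e-03
  3.0000000e-03]
28.88 tcp [ 0.5207 -0.193   0.0805] rot [ 179.8    5.8 -175.2] F [-0.2  0.1 -0.3] w 0.0003 q [ -1.  15. -29.  -1. -40.   6.]
```

View pics/fz18.png

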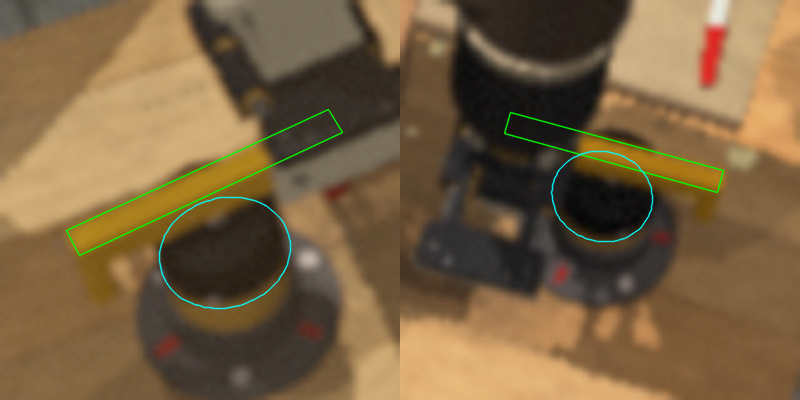

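Height is ambiguous from this fit. The brass band under the cup does look thinner, so I'll compare the side pictures directly.

Run:
```python
from h import *
ims=[]
c=proj("side",[.556,-.2535,.05]).astype(int); print(c)
for f in("s13","s16","s17","side18"):
    im=cv2.imread(f"pics/{f}.png")[c[1]-22:c[1]+28,c[0]-25:c[0]+25]
    ims.append(cv2.resize(im,(400,300) if 0 else (395,395),interpolation=cv2.INTER_CUBIC))
    sub=cv2.imread(f"pics/{f}.png").astype(int)[c[1]-10:c[1]+22,c[0]+2:c[0]+6].mean(1)
    print(f,[int(v[2]-v[0]) for v in sub])
a=np.vstack([np.hstack(ims[:2]),np.hstack(ims[2:])]);cv2.imwrite("pics/cmp.png",cv2.resize(a,(600,600)))
```

```text
[209 299]
s13 [23, 23, 23, 24, 24, 25, 25, 26, 28, 31, 33, 32, 33, 31, 33, 33, 37, 49, 64, 74, 79, 80, 81, 75, 63, 56, 49, 39, 25, 18, 19, 22]
s16 [20, 20, 20, 18, 20, 19, 19, 18, 18, 19, 21, 21, 20, 20, 19, 21, 27, 45, 66, 77, 77, 77, 72, 60, 35, 20, 16, 18, 17, 18, 17, 19]
s17 [28, 19, 18, 19, 19, 18, 18, 19, 18, 18, 18, 20, 20, 21, 20, 19, 26, 44, 65, 76, 76, 76, 72, 60, 35, 19, 16, 17, 17, 16, 17, 18]
side18 [29, 19, 18, 19, 17, 19, 19, 18, 18, 19, 18, 20, 21, 20, 22, 20, 26, 44, 66, 77, 77, 76, 73, 59, 35, 19, 16, 17, 16, 16, 17, 18]
```

View pics/cmp.png

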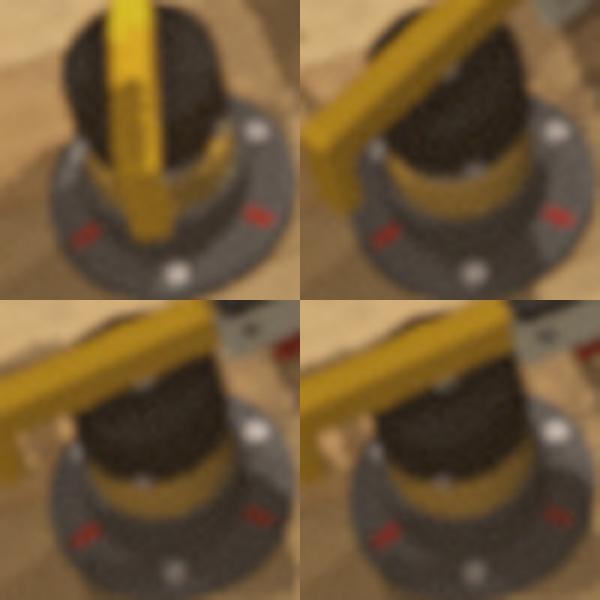

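The cup's lower edge hasn't moved down yet (boundary at the same row in all four). A bit further, then ease off.

```bash
python3 -m crank '[{"dx":-3.3,"dy":1.4,"dz":0.3,"wx":0.3,"wy":0,"wz":3,"hand":0},{"dx":0,"dy":0,"dz":0,"wx":0,"wy":0,"wz":0,"hand":0}]'
cat > ck.py <<'E'
from h import *
import sys
f=sys.argv[1]; im=snap("side",f"pics/{f}.png"); c=(209,299)
sub=im.astype(int)[289:321,211:215].mean(1); print([int(v[2]-v[0]) for v in sub]); st()
a=cv2.resize(im[255:335,165:245],(600,600),interpolation=cv2.INTER_CUBIC);cv2.imwrite(f"pics/{f}z.png",a)
E
python3 ck.py s19
```

```text
time_s: 29.12
tcp_pos: [0.524, -0.1912, 0.0805]
eef_rot: [179.8, 5.8, -178.2]
contact_force: [0.9, -0.3, 0.2]
gripper_width: 0.0004
[30, 19, 20, 19, 19, 18, 18, 17, 20, 17, 21, 22, 20, 20, 20, 21, 23, 40, 63, 75, 76, 77, 73, 60, 35, 18, 15, 17, 17, 17, 17, 18]
29.18 tcp [ 0.5239 -0.1913  0.0805] rot [ 179.8    5.8 -178.2] F [0.1 0.6 0.3] w 0.0006 q [ -0.  15. -29.  -1. -40.   2.]
```

View pics/s19z.png

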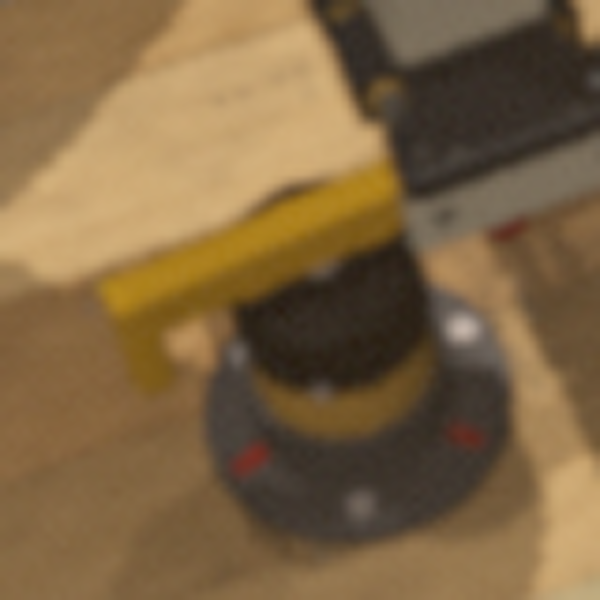

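Run:
```python
from h import *
S=np.array([.5556,-.2535])
for z in(.1335,.1255):
    for cp in((105,293),(122,318)):
        p=onz("side",(cp[0]/7.5+165,cp[1]/7.5+255),z if cp[0]==105 else z)
        d=p[:2]-S; print(z,p,np.hypot(*d),np.degrees(np.arctan2(d[1],d[0]))+180)
# predicted end corners for phi
from m2 import box
for phi in(90,95,100,105):
    B=np.array(box(S[0],S[1],np.radians(phi),-.07,-.0699,.008,.1335,.1335))
    print(phi,np.round(((projm("side",B)[[0,2]]+.5-[165,255])*7.5),0).tolist())
```

```text
0.1335 [ 0.56819727 -0.32185791  0.1335    ] 0.06950895361583966 100.44155034089279
0.1335 [ 0.57938699 -0.31944822  0.1335    ] 0.07010698328384299 109.83396729196453
0.1255 [ 0.5626181  -0.32184195  0.1255    ] 0.06870135191400999 95.86320691560702
0.1255 [ 0.5738851  -0.31941562  0.1255    ] 0.06840478249751582 105.50409712667377
90 [[100.0, 287.0], [86.0, 248.0]]
95 [[108.0, 301.0], [90.0, 264.0]]
100 [[118.0, 314.0], [96.0, 278.0]]
105 [[129.0, 326.0], [103.0, 293.0]]
```

Bar yaw now is about 103°, so the fingertip is thinner than assumed and the bar lags the tool by ~11°. It needs to reach roughly 95°, so I'll keep going.

```bash
python3 -m crank '[{"dx":-3.3,"dy":1.4,"dz":0.3,"wx":0.3,"wy":0,"wz":3,"hand":0},{"dx":0,"dy":0,"dz":0,"wx":0,"wy":0,"wz":0,"hand":0}]';python3 ck.py s20;  python3 -m crank '[{"dx":-3.3,"dy":1.4,"dz":0.3,"wx":0.3,"wy":0,"wz":3,"hand":0},{"dx":0,"dy":0,"dz":0,"wx":0,"wy":0,"wz":0,"hand":0}]'; python3 ck.py s21
```

```text
time_s: 29.42
tcp_pos: [0.5272, -0.1897, 0.0805]
eef_rot: [179.8, 5.8, 178.8]
contact_force: [-0.0, -0.3, 0.7]
gripper_width: 0.0005
[40, 22, 19, 20, 19, 18, 19, 19, 19, 19, 18, 20, 20, 20, 20, 21, 23, 38, 60, 74, 76, 77, 74, 60, 34, 18, 16, 17, 17, 17, 18, 17]
29.48 tcp [ 0.5271 -0.1897  0.0805] rot [179.8   5.8 178.8] F [-0.2  0.1  0.1] w 0.0004 q [  0.  15. -29.  -0. -40.  -1.]
time_s: 29.72
tcp_pos: [0.5305, -0.1884, 0.0806]
eef_rot: [179.8, 5.8, 175.8]
contact_force: [-0.5, 0.9, -0.7]
gripper_width: 0.0004
[47, 23, 18, 18, 18, 19, 17, 18, 18, 18, 19, 19, 19, 19, 20, 20, 19, 32, 52, 68, 76, 76, 74, 59, 34, 18, 16, 16, 16, 16, 16, 17]
29.77 tcp [ 0.5305 -0.1884  0.0806] rot [179.8   5.8 175.8] F [ 0.8 -0.4 -0.4] w 0.0004 q [  1.  15. -29.   0. -40.  -5.]
```

View pics/s21z.png

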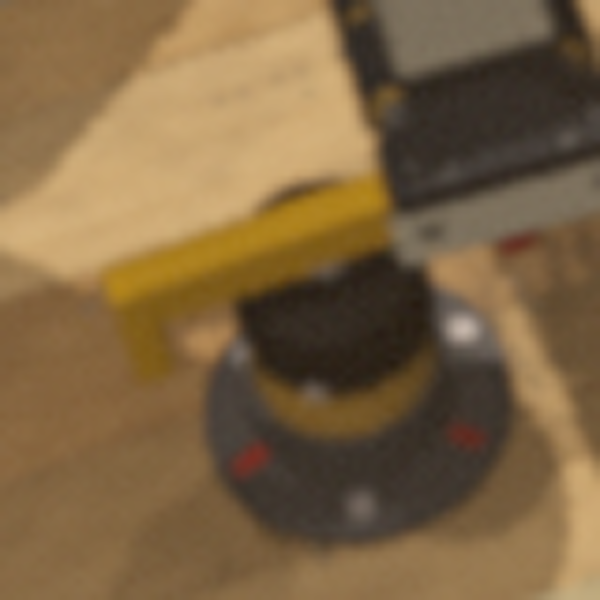

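It's starting to settle (the edge moved about half a pixel). I'll ease off and look.

```bash
python3 -m crank '[{"dx":5,"dy":0,"dz":-0.5,"wx":0,"wy":0,"wz":0,"hand":0},{"dx":3,"dy":0,"dz":-0.3,"wx":0,"wy":0,"wz":0,"hand":0},{"dx":0,"dy":0,"dz":0,"wx":0,"wy":0,"wz":0,"hand":0}]'; python3 ck.py s22
```

```text
time_s: 30.15
tcp_pos: [0.5223, -0.1878, 0.0807]
eef_rot: [179.8, 5.8, 175.7]
contact_force: [-0.1, 0.5, -0.1]
gripper_width: 0.0003
[50, 24, 19, 20, 19, 18, 18, 19, 19, 19, 20, 19, 20, 21, 19, 21, 22, 31, 51, 69, 75, 76, 74, 59, 36, 17, 16, 17, 16, 16, 18, 18]
30.2 tcp [ 0.5225 -0.1878  0.0808] rot [179.8   5.8 175.7] F [ 0.2 -0.3  0.5] w 0.0001 q [  1.  15. -30.   0. -40.  -5.]
```

View pics/s22z.png

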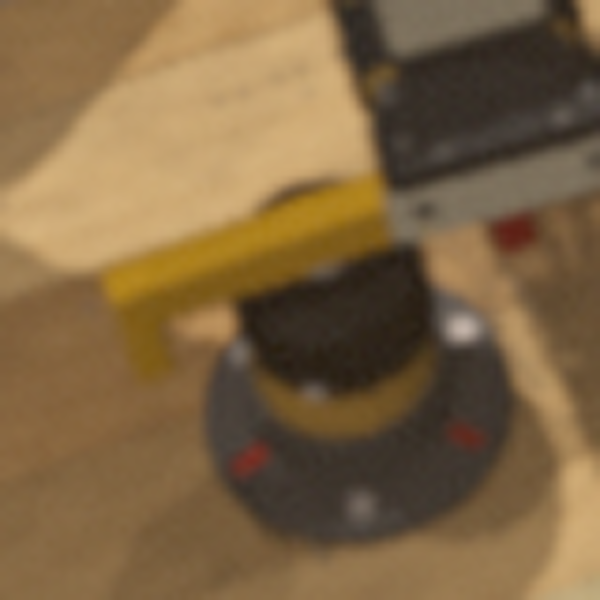

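Not dropped yet, bar ≈97°. I'll re-contact and go further in small steps.

```bash
python3 -m crank '[{"dx":-5,"dy":0,"dz":0.5,"wx":0,"wy":0,"wz":0,"hand":0},{"dx":-4,"dy":1,"dz":0.4,"wx":0.2,"wy":0,"wz":1.5,"hand":0},{"dx":-2,"dy":1,"dz":0.2,"wx":0.2,"wy":0,"wz":1.5,"hand":0},{"dx":0,"dy":0,"dz":0,"wx":0,"wy":0,"wz":0,"hand":0}]'; python3 ck.py s23;python3 -m crank '[{"dx":-2.2,"dy":1,"dz":0.2,"wx":0.2,"wy":0,"wz":2,"hand":0},{"dx":0,"dy":0,"dz":0,"wx":0,"wy":0,"wz":0,"hand":0}]'; python3 ck.py s24
```

```text
time_s: 30.7
tcp_pos: [0.5337, -0.1866, 0.0804]
eef_rot: [179.9, 5.7, 172.6]
contact_force: [-0.9, -0.1, -0.2]
gripper_width: 0.0003
[60, 30, 19, 17, 19, 18, 18, 17, 19, 17, 19, 20, 18, 21, 21, 19, 20, 31, 51, 69, 75, 77, 73, 58, 34, 18, 15, 16, 16, 16, 16, 17]
30.75 tcp [ 0.5337 -0.1866  0.0804] rot [179.9   5.7 172.6] F [-1.  -0.6 -0.9] w 0.0005 q [  1.  15. -29.   1. -40.  -9.]
time_s: 31.0
tcp_pos: [0.5355, -0.186, 0.0804]
eef_rot: [179.9, 5.7, 170.6]
contact_force: [-3.1, -0.8, 0.7]
gripper_width: 0.0004
[72, 38, 20, 18, 19, 19, 19, 17, 17, 17, 18, 18, 20, 20, 20, 18, 18, 30, 51, 68, 77, 76, 73, 59, 35, 18, 15, 15, 17, 16, 17, 17]
31.05 tcp [ 0.5355 -0.186   0.0804] rot [179.9   5.7 170.7] F [-3.4 -1.3 -0. ] w 0.0003 q [  1.  15. -29.   2. -40. -12.]
```

View pics/s24z.png

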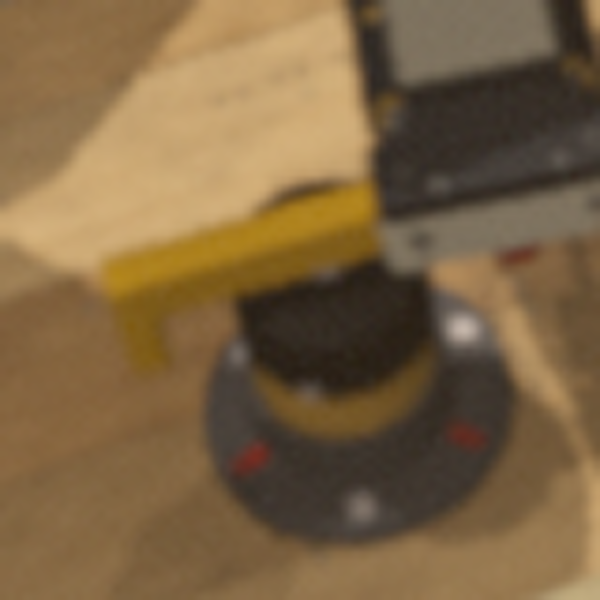

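Run:
```python
from h import *
for nm,r,z in(("rim hung",.033,.0695),("rim drop",.033,.0615),("brass top",.031,.060),("brass bottom",.031,.038)):
    p=projm("side",circ(.5556,-.2545,r,z)); q=p[np.abs(p[:,0]-212.5)<2]; print(nm,q[:,1].max(),p[:,1].max(),p[p[:,1].argmax()])
from m2 import box
for z in(.1335,.1255):
  for phi in(85,90,95,100,105):
    B=np.array(box(.5556,-.2545,np.radians(phi),-.07,-.0699,.008,z,z))
    print(z,phi,np.round(((projm("side",B)[[0,2]]+.5-[165,255])*7.5),0).tolist())
```

```text
rim hung 305.7115769024419 306.3289070850783 [207.2127039  306.32890709]
rim drop 307.66891391493596 308.0264818115073 [207.70012978 308.02648181]
brass top 307.31360401131565 307.64893026618665 [207.85937362 307.64893027]
brass bottom 312.07982858621745 312.2359830216287 [209.17488595 312.23598302]
0.1335 85 [[90.0, 274.0], [81.0, 234.0]]
0.1335 90 [[97.0, 288.0], [83.0, 249.0]]
0.1335 95 [[105.0, 302.0], [87.0, 265.0]]
0.1335 100 [[115.0, 315.0], [93.0, 280.0]]
0.1335 105 [[126.0, 327.0], [100.0, 294.0]]
0.1255 85 [[95.0, 287.0], [86.0, 248.0]]
0.1255 90 [[102.0, 302.0], [88.0, 263.0]]
0.1255 95 [[110.0, 316.0], [92.0, 278.0]]
0.1255 100 [[119.0, 329.0], [97.0, 293.0]]
0.1255 105 [[130.0, 341.0], [105.0, 307.0]]
```

There's about 3 N of resistance, and the rim has moved only ~0.5 px of the expected 2. I'll back away, lift clear and see the cap unobstructed.

```bash
python3 -m crank '[{"dx":8,"dy":0,"dz":-0.8,"wx":0,"wy":0,"wz":0,"hand":0},{"dx":8,"dy":0,"dz":-0.8,"wx":0,"wy":0,"wz":0,"hand":0},{"dx":10,"dy":0,"dz":-50,"wx":0,"wy":0,"wz":0,"hand":0},{"dx":20,"dy":0,"dz":-50,"wx":0,"wy":0,"wz":0,"hand":0},{"dx":20,"dy":0,"dz":0,"wx":0,"wy":0,"wz":0,"hand":0},{"dx":0,"dy":0,"dz":0,"wx":0,"wy":0,"wz":0,"hand":0}]'; python3 ck.py s25
python3 - <<'E'
from h import *
im=snap("top","pics/t25.png");c=proj("top",[.556,-.2535,.08]).astype(int)
cv2.imwrite("pics/t25z.png",cv2.resize(im[c[1]-40:c[1]+40,c[0]-40:c[0]+40],(600,600),interpolation=cv2.INTER_CUBIC));print(c)
E
```

```text
time_s: 31.8
tcp_pos: [0.4602, -0.1735, 0.176]
eef_rot: [179.9, 5.9, 170.6]
contact_force: [0.0, 0.2, 0.4]
gripper_width: 0.0002
[55, 29, 24, 21, 20, 21, 19, 20, 19, 21, 20, 22, 23, 23, 23, 23, 23, 35, 55, 70, 75, 76, 73, 59, 35, 20, 18, 18, 20, 19, 18, 20]
31.85 tcp [ 0.461  -0.1737  0.1757] rot [179.9   5.9 170.7] F [0.2 0.5 0.6] w 0.0006 q [  3.   2. -31.   1. -51. -13.]
[406 259]
```

View pics/s25z.png

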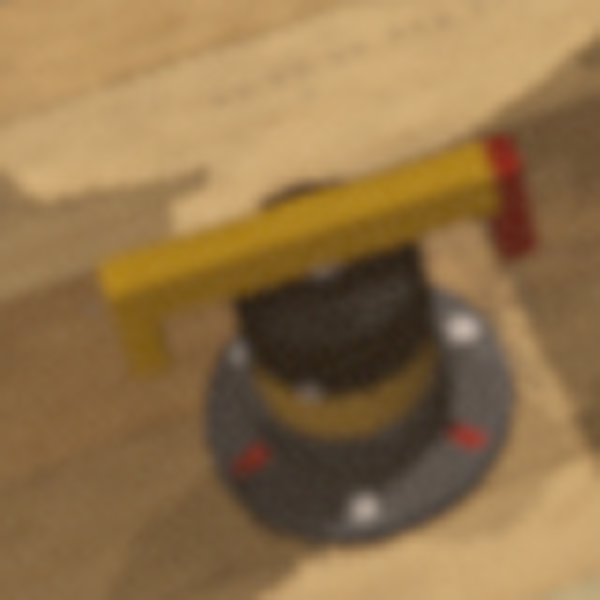

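View pics/t25z.png

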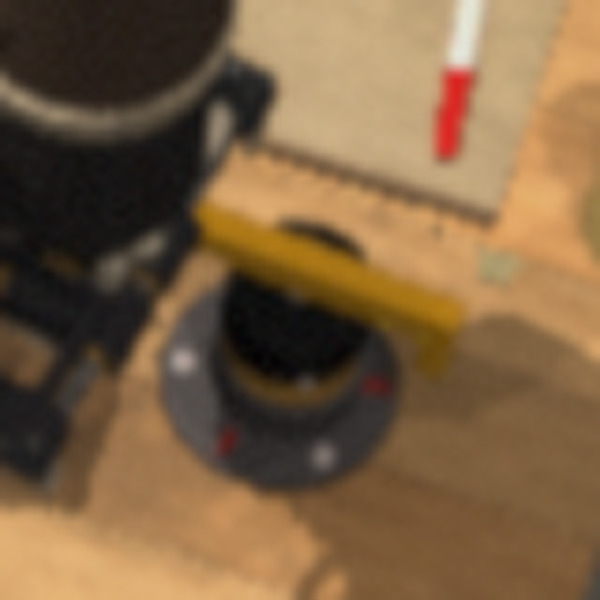

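```bash
cat > fz2.py <<'E'
from h import *
from scipy.optimize import differential_evolution
# body points transformed by full pose
def capcurves(n,P):
    x,y,rim,yaw,ta,tb=P
    R=Ro.from_euler("zyx",[yaw,0,0])
    R=Ro.from_rotvec([ta,tb,0])*R
    f=lambda X:R.apply(np.array(X)-[0,0,0])+[x,y,rim]
    b=lambda x0,x1,z0,z1:[(a,c,z) for a in(x0,x1) for c in(-.008,.008) for z in(z0,z1)]
    return [hull(n,f(b(-.07,.07,.0639,.064))),hull(n,f(b(-.07,.07,.04,.064)))],hull(n,f(np.r_[circ(0,0,.033,0),circ(0,0,.033,.036)])),hull(n,f(b(-.07,-.056,.01,.064)))
def fit(src,n,fixed,free,bounds):
    g1=grads(src,lambda i:i[...,2]-i[...,0]); g2=grads(src,lambda i:i.mean(2))
    def cost(v):
        P=dict(fixed);P.update(zip(free,v)); P=[P[k] for k in("x","y","rim","yaw","ta","tb")]
        a,c,e=capcurves(n,P)
        return -(sum(gscore(*g1,q)[0] for q in a)+.7*gscore(*g2,c)[0]+.5*gscore(*g1,e)[0])
    r=differential_evolution(cost,bounds,seed=1,maxiter=60,popsize=12,tol=1e-6)
    return dict(zip(free,np.round(r.x,4))),r.fun
def draw(src,n,P,f):
    a,c,e=capcurves(n,[P[k] for k in("x","y","rim","yaw","ta","tb")])
    im=cv2.imread(src);c0=np.array([165,255]) if n=="side" else np.array([366,219])
    z=cv2.resize(im[c0[1]:c0[1]+80,c0[0]:c0[0]+80],None,fx=7.5,fy=7.5,interpolation=cv2.INTER_CUBIC)
    for q,k in((a[0],(0,255,0)),(c,(255,255,0)),(e,(255,0,255))): cv2.polylines(z,[np.round((q+.5-c0)*7.5).astype(np.int32)],True,k,1,cv2.LINE_AA)
    cv2.imwrite(f,z)
if __name__=="__main__":
    d=np.radians
    F0=dict(rim=.0695,ta=0,tb=0)
    for n,ref,cur in(("side","pics/s13.png","pics/s25.png"),("top","pics/t13.png","pics/t25.png")):
        r,c=fit(ref,n,F0,["x","y","yaw"],[(.548,.564),(-.262,-.245),(d(150),d(175))]); print(n,"hung ref",r,np.degrees(r["yaw"]),c)
        x,y=r["x"],r["y"]
        q,c=fit(cur,n,dict(x=x,y=y,ta=0,tb=0),["rim","yaw"],[(.055,.078),(d(75),d(115))]); print("  cur flat",q,np.degrees(q["yaw"]),c)
        q,c=fit(cur,n,dict(),["x","y","rim","yaw","ta","tb"],[(x-.003,x+.003),(y-.003,y+.003),(.057,.075),(d(75),d(115)),(-.15,.15),(-.15,.15)]); print("  cur free",q,np.degrees(q["yaw"]),c)
        draw(cur,n,q,f"pics/fit_{n}.png")
E
python3 fz2.py; python3 -c "
import cv2,numpy as np
cv2.imwrite('pics/fit25.png',cv2.resize(np.hstack([cv2.imread('pics/fit_side.png'),cv2.imread('pics/fit_top.png')]),(800,400)))"
```

```text
side hung ref {'x': np.float64(0.5573), 'y': np.float64(-0.2533), 'yaw': np.float64(2.8804)} 165.03476330948232 -7300.616434685005
  cur flat {'rim': np.float64(0.06), 'yaw': np.float64(1.5303)} 87.67973138886988 -4568.042364029988
  cur free {'x': np.float64(0.5543), 'y': np.float64(-0.2519), 'rim': np.float64(0.0616), 'yaw': np.float64(1.5174), 'ta': np.float64(0.0236), 'tb': np.float64(0.0733)} 86.94061583315113 -4706.659295568532
top hung ref {'x': np.float64(0.5552), 'y': np.float64(-0.2505), 'yaw': np.float64(2.8799)} 165.0061154197258 -6779.474701611182
  cur flat {'rim': np.float64(0.0627), 'yaw': np.float64(1.5215)} 87.17552852915476 -3772.507103327835
  cur free {'x': np.float64(0.5579), 'y': np.float64(-0.25), 'rim': np.float64(0.0659), 'yaw': np.float64(1.5284), 'ta': np.float64(-0.0006), 'tb': np.float64(-0.0784)} 87.57086940779502 -3848.3248768801946
```

View pics/fit25.png

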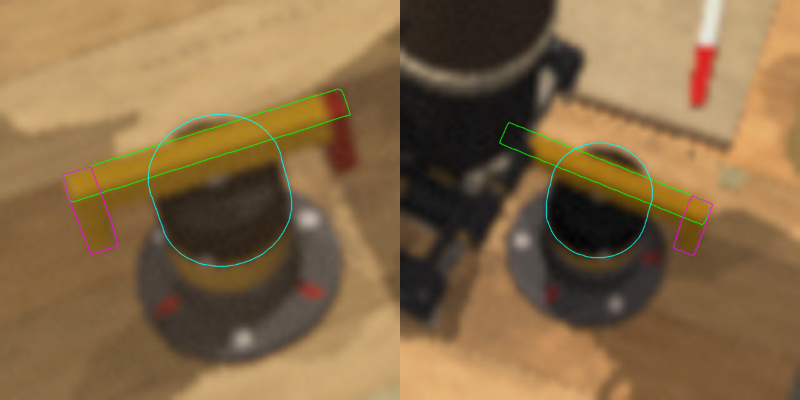

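Fitted against the hung reference, the cap is now at rim 60.0 mm (side) and 62.7 mm (top), against 61.5 expected for dropped and 69.5 for hung. Its yaw is ~87°, just short of the stop wall. The brass-edge shift I was watching should only be ~0.4 px, because the grey spindle showed above the brass before; about 0.45 px was seen. I'll check the method on the earlier mid-turn pictures.

Run:
```python
from fz2 import *
d=np.radians
for f,lo,hi in(("s16",105,130),("s17",95,120),("s19",88,115),("s20",85,112),("s21",80,110),("s22",78,108),("s24",75,105),("s25",75,105)):
    q,c=fit(f"pics/{f}.png","side",dict(x=.5573,y=-.2533,ta=0,tb=0),["rim","yaw"],[(.055,.078),(d(lo),d(hi))]); print(f,q["rim"],round(np.degrees(q["yaw"]),1),round(c))
```

```text
s16 0.0672 117.8 -4167
s17 0.0613 95.9 -4050
s19 0.0616 96.2 -3737
s20 0.0605 93.6 -3624
s21 0.0596 90.7 -3509
s22 0.0599 91.3 -3715
s24 0.0585 87.3 -3374
s25 0.06 87.7 -4568
```

Run:
```python
from h import *
d=np.radians
def dot(n,phi,rim,x,y): 
    a=d(phi); return proj(n,[x+.0335*np.cos(a),y+.0335*np.sin(a),rim+.005])
b=dict(side=(.5573,-.2533),top=(.5552,-.2505))
for n,c0 in(("side",(165,255)),("top",(366,219))):
    for yaw in(87.5,92,96):
        for rim in(.0695,.0655,.0615):
            print(n,yaw,rim,[np.round((dot(n,yaw+k,rim,*b[n])+.5-c0)*7.5).tolist() for k in(120,-120)])
```

```text
side 87.5 0.0695 [[261.0, 245.0], [305.0, 384.0]]
side 87.5 0.0655 [[263.0, 251.0], [307.0, 390.0]]
side 87.5 0.0615 [[265.0, 258.0], [309.0, 397.0]]
side 92 0.0695 [[255.0, 250.0], [313.0, 385.0]]
side 92 0.0655 [[257.0, 257.0], [315.0, 391.0]]
side 92 0.0615 [[259.0, 263.0], [317.0, 397.0]]
side 96 0.0695 [[251.0, 255.0], [320.0, 385.0]]
side 96 0.0655 [[253.0, 262.0], [322.0, 391.0]]
side 96 0.0615 [[255.0, 268.0], [324.0, 398.0]]
top 87.5 0.0695 [[307.0, 382.0], [355.0, 273.0]]
top 87.5 0.0655 [[306.0, 386.0], [354.0, 277.0]]
top 87.5 0.0615 [[305.0, 390.0], [353.0, 281.0]]
top 92 0.0695 [[313.0, 381.0], [351.0, 268.0]]
top 92 0.0655 [[312.0, 385.0], [350.0, 273.0]]
top 92 0.0615 [[311.0, 389.0], [349.0, 277.0]]
top 96 0.0695 [[318.0, 380.0], [347.0, 265.0]]
top 96 0.0655 [[317.0, 384.0], [346.0, 269.0]]
top 96 0.0615 [[316.0, 388.0], [345.0, 273.0]]
```

Run:
```python
from h import *
d=np.radians
def cen(src,p,r=4):
    im=cv2.imread(src).astype(float).mean(2); x,y=int(round(p[0])),int(round(p[1]))
    w=im[y-r:y+r+1,x-r:x+r+1]; bg=cv2.GaussianBlur(im,(0,0),4)[y-r:y+r+1,x-r:x+r+1]
    w=cv2.GaussianBlur(im,(0,0),.7)[y-r:y+r+1,x-r:x+r+1]-bg; i=np.unravel_index(w.argmax(),w.shape)
    a,b=i; ys,xs=np.mgrid[max(a-1,0):a+2,max(b-1,0):b+2]; ys=ys.clip(0,2*r);xs=xs.clip(0,2*r); v=np.clip(w[ys,xs],0,None)
    return np.round([x-r+(xs*v).sum()/v.sum(),y-r+(ys*v).sum()/v.sum()],2),round(w.max(),1)
for f,p in(("s16",(213,305)),("s17",(208,306.5)),("side18",(208,306.5)),("s19",(207.5,306.5)),("s21",(207,306.5)),("s24",(206.3,306.5)),("s25",(206.3,306.5))):
    print(f,cen(f"pics/{f}.png",p,3))
# predicted dots
for phi in(117.8,105,100,95,92,88):
    a=d(phi-120); print(phi,[np.round(proj("side",[.5573+.0335*np.cos(a),-.2533+.0335*np.sin(a),r+.005]),2).tolist() for r in(.0695,.0615)])
```

```text
s16 (array([212.99, 305.99]), np.float64(23.7))
s17 (array([207.03, 308.05]), np.float64(22.9))
side18 (array([207.03, 308.04]), np.float64(22.8))
s19 (array([207.03, 308.04]), np.float64(22.9))
s21 (array([206.03, 307.96]), np.float64(26.9))
s24 (array([205.07, 308.04]), np.float64(24.5))
s25 (array([205.91, 308.03]), np.float64(23.5))
117.8 [[212.35, 305.02], [212.81, 306.73]]
105 [[209.35, 305.69], [209.83, 307.4]]
100 [[208.16, 305.79], [208.64, 307.5]]
95 [[206.97, 305.81], [207.46, 307.52]]
92 [[206.27, 305.78], [206.76, 307.48]]
88 [[205.34, 305.68], [205.84, 307.39]]
```

All three independent measures (side bar fit, top bar fit, lug dot) indicate dropped. One joint two-camera fit will settle it, since a sideways shift cannot fool both cameras.

Run:
```python
from fz2 import *
d=np.radians
snap("side","pics/s26.png");snap("top","pics/t26.png")
def joint(ss,tt,ylo,yhi):
    G={n:(grads(s,lambda i:i[...,2]-i[...,0]),grads(s,lambda i:i.mean(2))) for n,s in(("side",ss),("top",tt))}
    b=dict(side=(.5573,-.2533),top=(.5552,-.2505))
    def cost(v):
        S=0
        for n in G:
            a,c,e=capcurves(n,[b[n][0]+v[0],b[n][1]+v[1],v[2],v[3],v[4],v[5]]); g1,g2=G[n]
            S-=sum(gscore(*g1,q)[0] for q in a)+.7*gscore(*g2,c)[0]+.5*gscore(*g1,e)[0]
        return S
    r=differential_evolution(cost,[(-.004,.004),(-.004,.004),(.055,.078),(d(ylo),d(yhi)),(-.1,.1),(-.1,.1)],seed=2,maxiter=80,popsize=12)
    return np.round(r.x,4),round(np.degrees(r.x[3]),1)
print("now",joint("pics/s26.png","pics/t26.png",75,105))
print("hung ref",joint("pics/s13.png","pics/t13.png",150,178))
print("mid s16",joint("pics/s16.png","pics/t16.png",105,130))
Z=dict(glue_bottle=0,offcut=0,wax_tin=0,tape_measure=0)
for th,z in Z.items():
    for n in("side","top"):
        for r in finder.place_of(th,n)[:1]: print(th,n,round(r["conf"],2),np.round(onz(n,r["centre"],z),3))
st()
```

```text
now (array([-3.0000e-04,  1.5000e-03,  6.1700e-02,  1.5192e+00,  1.5700e-02,
        2.5500e-02]), np.float64(87.0))
hung ref (array([ 1.1000e-03, -4.0000e-04,  6.8500e-02,  2.8791e+00, -6.6000e-03,
       -4.6000e-03]), np.float64(165.0))
mid s16 (array([ 1.0000e-04,  1.6000e-03,  6.9200e-02,  2.0435e+00, -3.1000e-03,
        1.6400e-02]), np.float64(117.1))
glue_bottle side 0.74 [ 0.701 -0.388  0.   ]
offcut side 0.87 [0.392 0.293 0.   ]
offcut top 0.65 [ 0.574 -0.256  0.   ]
wax_tin side 0.7 [0.379 0.423 0.   ]
wax_tin top 0.47 [0.361 0.428 0.   ]
tape_measure side 0.9 [0.645 0.461 0.   ]
tape_measure top 0.81 [0.651 0.449 0.   ]
32.4 tcp [ 0.4613 -0.1738  0.1749] rot [179.9   5.7 170.6] F [-0.5  0.1 -0.2] w 0.0005 q [  3.   2. -31.   1. -51. -13.]
```

View pics/s26.png

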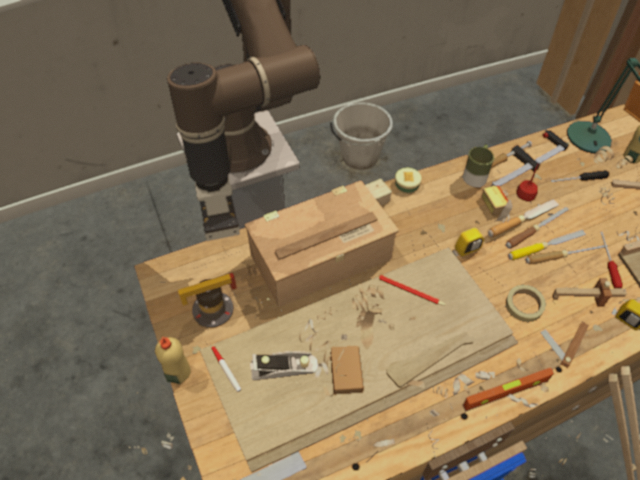

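The joint fit gives rim 61.7 mm now (61.5 expected when locked), against 68.5 hung and 69.2 mid-turn. Tilt is about 0.03 rad and yaw 87°. The picture shows the bystanders in place and the arm clear of everything. Handing in.

```bash
python3 -c "
from plant import order
print(order.close_job())"
```

```text
the job is handed in; nothing more can be done
None
```

I put both collars on the spindle, the wide one first and then the brass one. I hung the cap with its lugs in the slots, let go, and turned it clockwise by pushing low on the red ear with closed fingers. Then I backed off and handed in at about 32 s; no verdict was reported.

**Last checks:**
- **Cap:** A fit using both cameras puts the rim at 61.7 mm (61.5 expected when locked). The same fit gave 68.5 mm while it hung and 69.2 mm mid-turn. The bar is at about 87°, turned roughly 78° from the slots, with a tilt of about 0.03 rad. When I pushed on past the notch, about 3 N built up, which fits the stop wall.
- **Collars:** The overlays showed both in place and centred as far as they could be seen.
- **Bystanders:** In the last side picture they stand where they were, with positions within about 1 cm of the start. The top camera reported the offcut at the stand, which I took as a false detection.
- **Robot:** It was clear of everything, with force readings at noise level.

**Checks that disagreed:**
- **Cap height:** A first check on the edge of the brass ring seemed to show the cap had not dropped, but that edge should move only about 0.4 px when it does. The single-camera fits gave rim heights of 60.0 and 62.7 mm, with tilts of opposite sign that mostly cancel when the cameras are combined.
- **Camera offset:** The two cameras differed by about 2.5 mm in y at the stand.
- **Refused call:** My first move call was refused because its rows lacked some keys.

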